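Level the potting jig, load the driver cases and shut the keeper

ROBOT

A 7-joint arm with a two-finger parallel gripper is mounted at the origin on the work surface. World frame = base frame: x ahead of the robot, y to its left, z up, the work surface at z = 0. Lengths are in mm, angles in rad, forces in N, time in s.
With the tool pointing down it reaches from about 425 to 1025 mm from the base axis. Payload 9.4 kg.
Tool frame: the origin (TCP) lies between the finger pads; the fingertips stand 25 mm ahead of it and the grasp point (between the pads) lies 6 mm ahead of it; z points along the fingers, y is the line along which they close (so a half turn about z gives the same grasp; the last joint's range is limited). The gripper opens to 93 mm and grips with 3 to 60 N. Pads are 15 mm wide; open, the fingers measure 128 mm over their backs; the gripper's body (75 mm by 188 mm) begins 65 mm behind the grasp point.
Start: joints at [-1.264, 0.599, -0.003, 1.599, 0.002, 0.943, -0.08], TCP at [271.477, 672.253, 243.618] pointing down, gripper open.
Joint ranges: [-2.57, 2.57], [-0.35, 1.97], [-1.29, 1.29], [0.11, 2.56], [-1.05, 4.19], [0.11, 1.86], [-2.63, 2.63]. Speed limits (rad/s): [2.22, 2.22, 3.01, 3.01, 3.14, 3.14, 3.14].

INTERFACE

Orientations are given as a unit quaternion [x, y, z, w].
In Python, from workcell import status, read_camera, hand_in gives the robot as it stands.
- The arm moves only by the tool step_arm, never from a script. Its argument "series" is a list of rows, each an object with "travel": the shift along the world's x, y, z each as a share of 250 mm, from -1 to 1, a list of three; "dr": the turn, a rotation vector about the world's x, y, z each as a share of 180 degrees, from -1 to 1, a list of three. In form: [{"travel": [x, y, z], "dr": [rx, ry, rz]}, ...]. A call has 1 to 10 rows; each row is the pose to reach, as a shift and turn from the pose commanded when the call began, turning the shorter way round; what a row does not reach only later rows make up. A row lasts 1/10 s, in which the tool goes at most 50 mm and 8.59 degrees, less where a joint would pass 70% of its speed; a pose out of reach is approached as far as the arm can. A call with a number of a shift or a turn outside -1 to 1 is refused whole. A call with a gripper value outside its range is refused whole. "claw" is the opening, from -1 (shut) to 1 (fully open), set as the call begins (left out, the last holds). The fingers move at their own pace and stop on an object; "newtons" is the grip in N (left out, the last holds). Time passes only in rows, so rows that repeat a pose let the fingers close. It gives the time, the measured TCP pose, the force, the opening and the grip force at its end, in the units of the state.
- status.get_obs(): the state, without advancing time (a new reading comes with each control period).
- read_camera(name): name is "scene" or "top" or "wrist"; returns a dict with "image" (384x512x3 uint8, red, green, blue), "range_z" (384x512 float32, mm along the optical axis (not along the pixel's ray), 0 where there is no reading), "camera_matrix" (3x3 intrinsics, pixels), "camera_from_world" (4x4, takes a point from world to camera coordinates). Camera axes: x right, y up, looking along -z (the intrinsics and any distortion apply to the point x, -y, -z); pixel columns grow to the right and rows downward; lengths in mm; the calibration is good to about 2 mm. A picture is of the moment at which its call begins.
- hand_in(): hands the job in; it is judged then, once.
The state is a dict: "t": time; "joints": joint angles; "qvel": joint speeds; "joint_torque": joint torques, N m; "position": TCP position; "ee_rot": TCP orientation; "contact_force": force on the tool from outside, world axes, zero at the start; "wrist_torque": the same for the moment, N m; "finger_gap": finger opening in mm; "finger_force": force on a finger pad.
Only numpy, scipy, OpenCV 4.12 (cv2) and the standard library are available. Lean on these libraries where they do the work, as an engineer would, in place of code of your own. Each camera call takes 0.05 s, during which the arm holds its last target. There are 200 camera calls.

TASK

Get the lamp drivers ready for potting: first turn the two levelling knobs until the jig plate sits level both ways (both bubbles central); then lay every driver case from the mat flat on the plate between the ribs of its row, long cases in the blue row and short ones in the yellow row, side by side with each case reaching from rib to rib. Last of all swing the keeper bar shut until it clicks home in its catch, with the plate still level, and leave the other things on the bench alone.

Things in the scene. Friction and masses are not known exactly. Their poses are not given: they have to be found in the camera images.
- plate_mid (a point): Tilting aluminium plate of the jig, left half of the bench. Point on its top, 60 mm above the bench, mid-length of the blue divider rib, on both tilt axes. z: plate normal; x: away from the robot; y: towards the long bay. Plate spans x -150 to 135 mm, y -104 to 134 mm. Ribs run along x, 10 mm high: divider 6 mm wide at y = 0, outer ones 5 mm wide at y = 131.5 (blue) and -96.5 mm (yellow).
- long_bay (a point): Centre of the floor of the row for long cases (light blue): 126 mm in y between ribs, 230 mm in x, open at both x ends. Axes as plate_mid. Cases lie with their length along y, side by side along x; three fit at 62 mm spacing (x = -62, 0, 62 mm); centres at most 100 mm from the row's centre.
- short_bay (a point): Centre of the floor of the row for short cases (pale yellow): 91 mm in y between ribs, 230 mm in x. Used like the long row.
- cradle (a joint): Fore-and-aft tilt of the plate (rad), 0 is level, positive: far (+x) edge low. Grows 0.04 rad per rad of the front knob. Shown by the spirit level (bright green vial, white bubble, black lines) beside the plate's right edge: the bubble goes to the high side, 2 mm per 0.01 rad, central between its lines when level.
- plate (a joint): Side tilt of the plate (rad), 0 is level, positive: left (+y) edge high. Grows 0.04 rad per rad of the rear knob. Shown in the same way by the spirit level along the plate's far edge.
- knob_front (a joint): Angle of the front (nearer the robot) levelling knob, red, about its vertical axis (rad, grows anticlockwise seen from above, stops at -3.3 and 3.3). The angle at which the plate is level is not marked.
- knob_rear (a joint): Angle of the rear levelling knob, orange, likewise.
- knob_front_grip (a point): Grip point of the front knob, on its axis, 60 mm above the bench: an upright red grip bar 42 mm long, 11 mm thick, 26 mm high (44 to 70 mm above the bench) on a black disc 42 mm across, right of the plate. The point's x axis runs along the bar and turns with it; a white mark on top is at the +x end.
- knob_rear_grip (a point): Grip point of the rear knob (orange bar), otherwise the same but 3 mm higher; it stands on the cradle and so tips fore and aft with the plate.
- keeper (a joint): Angle of the steel keeper bar (rad): 0 is shut, along the divider rib over the inner ends of both rows, past a spring ball catch felt over the last 0.08 rad (about 6 N at the peg). It grows as the bar swings level to the left, anticlockwise from above, to 2.0, and stays where left. Hinge axis: the plate's normal at x = -130 mm, y = 0 in the frame of plate_mid.
- keeper_peg (a point): Middle of the upright black peg (18 mm diameter) on the keeper bar, by which it is swung, 190 mm from the hinge; it stands from 36 to 72 mm above the plate. The bar is 44 mm wide, 250 mm long with its tongue, underside 28 mm and top 36 mm above the plate.
- long_1: Long LED driver case, an open-topped aluminium box with a circuit inside, 110 x 36 x 24 mm, starting on the black mat (4 mm thick). Origin at the centre of its underside; x along its length, z up. Grip it across the 36 mm width. May be absent.
- long_2: Long LED driver case, an open-topped aluminium box with a circuit inside, 110 x 36 x 24 mm, starting on the black mat (4 mm thick). Origin at the centre of its underside; x along its length, z up. Grip it across the 36 mm width. May be absent.
- long_3: Long LED driver case, an open-topped aluminium box with a circuit inside, 110 x 36 x 24 mm, starting on the black mat (4 mm thick). Origin at the centre of its underside; x along its length, z up. Grip it across the 36 mm width. May be absent.
- short_1: Short LED driver case, an open-topped aluminium box with a circuit inside, 75 x 36 x 24 mm, starting on the black mat (4 mm thick). Origin at the centre of its underside; x along its length, z up. Grip it across the 36 mm width. May be absent.
- short_2: Short LED driver case, an open-topped aluminium box with a circuit inside, 75 x 36 x 24 mm, starting on the black mat (4 mm thick). Origin at the centre of its underside; x along its length, z up. Grip it across the 36 mm width. May be absent.
- short_3: Short LED driver case, an open-topped aluminium box with a circuit inside, 75 x 36 x 24 mm, starting on the black mat (4 mm thick). Origin at the centre of its underside; x along its length, z up. Grip it across the 36 mm width. May be absent.
- cartridge: White and blue sealant cartridge, standing, 50 mm across, 210 mm high. Not part of the job: leave it alone. Origin at the centre of its underside.
- driver: Screwdriver with an orange handle. Not part of the job: leave it alone. Origin at the centre of its underside.
- tape: Blue roll of tape, 90 mm across, 30 mm high. Not part of the job: leave it alone. Origin at the centre of its underside.
- screws: Glass jar of 56 mm diameter, 60 mm high. Not part of the job: leave it alone. Origin at the centre of its underside.
- carton: Cardboard carton 100 x 140 x 70 mm. Not part of the job: leave it alone. Origin at the centre of its underside.
- ledboard: White LED board 150 x 80 x 8 mm. Not part of the job: leave it alone. Origin at the centre of its underside.
- spigot: Aluminium tube, standing, 60 mm across, 65 mm high. Not part of the job: leave it alone. Origin at the centre of its underside.
Not all that is in view belongs to the job. Leave any purple look-alike of the short_3 alone.

How it is judged:
By the outcome, as a careful person would: the job done as asked, in the order asked, and still so for the second after the job is handed in, with the robot touching nothing.
Of long_1, long_2, long_3, short_1, short_2, short_3 only 4 to 6 are there at a start; the rules pass over those that are not, and their reading is None.
At some moment in a run one of long_1, long_2, long_3, short_1, short_2, short_3 may be knocked a few centimetres aside while the robot is not near it.
Once in a run the grip may slacken for a moment while it holds something.
It also fails if it takes over 210 s, if anything falls off the work surface, if the arm or the gripper's body presses on something with over 40 N, if the wrist force passes 120 N, or if a joint passes its speed limit or range.

## Working session

There is one attempt and no reset: what is moved stays moved. The work goes in short steps, Python scripts to look and compute and a tool call to move; the robot and the scene stay as the last step left them, time stands still between calls to the robot, and variables do not carry over. Pictures are saved under pics/ and viewed, at most 14 in all, crops included, and the job is handed in when it is done.

Besides the shell and the picture viewer there is one more tool, called by a JSON object that holds its "method" and its "body", one argument or row to a line. step_arm: Moves the arm, as the interface text tells. Shift numbers are shares of 250 mm and turn numbers shares of 180 degrees, none past 1 either way. Its arguments: {"type":"object","properties":{"series":{"type":"array"},"claw":{"type":"number"},"newtons":{"type":"number"}},"required":["series"]}

```bash
mkdir -p pics; ls
cat > h.py <<'E'
import numpy as np, cv2
from workcell import status, read_camera, hand_in
def snap(name,f=None):
    c=read_camera(name)
    if f: cv2.imwrite('pics/'+f,c['image'][:,:,::-1])
    return c
def world(c):
    # HxWx3 world points from depth
    K=c['camera_matrix'];d=c['range_z'];h,w=d.shape
    u,v=np.meshgrid(np.arange(w),np.arange(h))
    x=(u-K[0,2])/K[0,0]*d;y=(v-K[1,2])/K[1,1]*d
    P=np.stack([x,-y,-d,np.ones_like(d)],-1)
    return (P@np.linalg.inv(c['camera_from_world']).T)[...,:3]
def proj(c,p):
    q=c['camera_from_world']@np.append(p,1);K=c['camera_matrix']
    return K[0,0]*q[0]/-q[2]+K[0,2],K[1,1]*-q[1]/-q[2]+K[1,2]
E
python3 - <<'E'
from h import *
o=status.get_obs();print(o)
a=snap('top','top0.png');b=snap('scene','scene0.png')
for c in(a,b):print(c['camera_matrix'],c['camera_from_world'])
np.savez('top0.npz',**a);np.savez('scene0.npz',**b)
E
```

```text
pics
{'t': 0.0, 'joints': array([-1.26371228,  0.60011631, -0.00258018,  1.60011176,  0.00180974,
        0.94291359, -0.07981703]), 'qvel': array([-9.48185623e-04, -1.07471467e-03,  1.05525806e-03,  1.68253538e-05,
        8.18400972e-04, -7.11012395e-05, -5.37022947e-04]), 'joint_torque': array([ 1.04635046e-04, -7.65087891e+01,  1.49756335e+00, -2.52369386e+01,
       -5.24612074e-02,  1.71483681e-02,  1.65889624e-04]), 'position': array([271.29016521, 671.84697521, 242.77225185]), 'ee_rot': array([ 1.90678352e-01,  9.81652264e-01, -7.68816861e-04, -8.35782809e-05]), 'contact_force': array([-0.31309275,  1.63844389,  0.72508225]), 'wrist_torque': array([ 0.01648107, -0.04213667, -0.01642548]), 'finger_force': 0.0, 'finger_gap': 93.09554447482219}
[[467.54729633   0.         252.41822825]
 [  0.         467.54729633 185.70160783]
 [  0.           0.           1.        ]] [[-2.30781677e-02 -9.99728377e-01 -3.25110981e-03  1.17549169e+01]
 [ 9.77432677e-01 -2.32462861e-02  2.09964215e-01 -5.42133644e+02]
 [-2.09982760e-01  1.66784839e-03  9.77703666e-01 -1.43816522e+03]
 [ 0.00000000e+00  0.00000000e+00  0.00000000e+00  1.00000000e+00]]
[[382.89442316   0.         255.60465632]
 [  0.         382.89442316 186.53548276]
 [  0.           0.           1.        ]] [[-2.41849309e-01  9.70313820e-01 -5.26856851e-05  1.29795055e+02]
 [-6.91718405e-01 -1.72371728e-01  7.01294257e-01  2.83343054e+02]
 [ 6.80466428e-01  1.69643975e-01  7.12871911e-01 -1.69624675e+03]
 [ 0.00000000e+00  0.00000000e+00  0.00000000e+00  1.00000000e+00]]
```

Run:
```python
import cv2
for n in('top0','scene0'):
    i=cv2.imread(f'pics/{n}.png');cv2.imwrite(f'pics/{n}b.png',cv2.resize(i,(800,600),interpolation=cv2.INTER_CUBIC))
```

```text
(no output)
```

View pics/top0b.png

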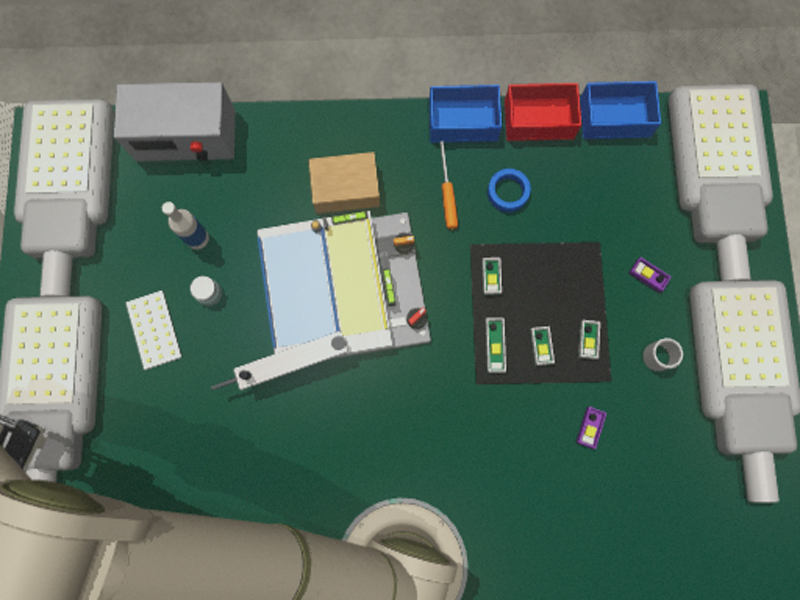

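View pics/scene0b.png

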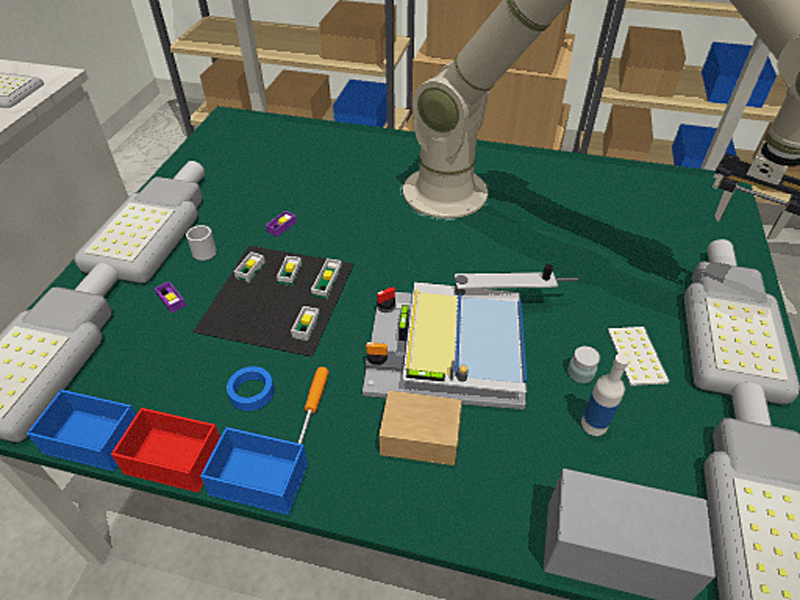

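The top view shows the plate at (320,280), with the keeper bar open to the left, its peg at (243,375) and its hinge at (338,343). The red knob is at (417,318), the orange knob at (403,242), and the vials at (350,216) and (390,286). The mat holds one long case at (496,345) and three short ones at (492,275), (542,345) and (590,340). The two purple look-alikes are off the mat. The scene view agrees: four cases on the mat.

Run:
```python
from h import *
for n in('top0','scene0'):
    c=dict(np.load(n+'.npz'));W=world(c);im=c['image'];hsv=cv2.cvtColor(im,cv2.COLOR_RGB2HSV)
    H,S,V=[hsv[...,i].astype(int) for i in range(3)]
    X,Y,Z=W[...,0],W[...,1],W[...,2]
    reg=(X>250)&(X<900)&(Y<450)&(Y>-500)
    print(n,'table z',np.median(Z[reg&(H>70)&(H<85)&(V<120)]))
    masks={'red':((H<5)|(H>175))&(S>180)&(V>120)&(Y>-60)&(Y<150)&(X<720),
     'orange':(H>8)&(H<18)&(S>180)&(V>150)&(Y>-30)&(Y<150)&(Z>30),
     'blue':(H>100)&(H<115)&(S>20)&(S<90)&(V>150)&(Y>50),
     'yellow':(H>22)&(H<34)&(S>40)&(V>150)&(Y>0),
     'green':(H>35)&(H<60)&(S>180)&(V>130)&(Y>-20),}
    for k,m in masks.items():
        m=(m&reg&(Z<200)).astype(np.uint8);l,L,st,ce=cv2.connectedComponentsWithStats(m)
        for i in range(1,l):
            if st[i,4]>12:
                q=W[L==i];r=cv2.minAreaRect(q[:,:2].astype(np.float32));print(k,st[i,4],ce[i].round(),q.mean(0).round(1),'zr',np.percentile(q[:,2],[5,95]).round(),[np.round(v,1) for v in r])
    m=(reg&(Z>14)&(Z<60)&(Y<-60)&(X<650)&(X>300)).astype(np.uint8);l,L,st,ce=cv2.connectedComponentsWithStats(m)
    for i in range(1,l):
        if st[i,4]>60:
            q=W[L==i];r=cv2.minAreaRect(q[:,:2].astype(np.float32));print('case',st[i,4],ce[i].round(),q.mean(0).round(1),'zr',np.percentile(q[:,2],[5,95]).round(),[np.round(v,1) for v in r],'hue',np.median(H[L==i]))
    m=reg&(Z>80)&(Z<160)&(X<520)&(Y>100)&(Y<450)
    q=W[m]; print('keeper',len(q),q.min(0),q.max(0), q[q[:,2]>115].mean(0) if (q[:,2]>115).any() else None)
```

```text
top0 table z 0.43478641697902276
blue 2538 [191. 184.] [554.  196.1  58.6] zr [50. 67.] [array([552.6, 193.8]), array([234.1, 122.6]), np.float64(8.2)]
yellow 1968 [227. 178.] [570.1  78.7  63.2] zr [54. 73.] [array([572.7,  78.2]), array([232.5,  92.4]), np.float64(8.1)]
case 228 [314. 176.] [ 576.4 -205.4   23.6] zr [15. 31.] [array([ 576.5, -205.5]), array([36.5, 75.5]), np.float64(88.7)] hue 36.0
case 324 [317. 220.] [ 431.6 -206.5   22.2] zr [15. 31.] [array([ 431.5, -206.1]), array([ 36.7, 111.2]), np.float64(89.1)] hue 53.0
case 255 [377. 217.] [ 436.7 -399.9   23.1] zr [15. 32.] [array([ 438.1, -400.8]), array([38.5, 75.2]), np.float64(80.7)] hue 33.0
case 241 [347. 221.] [ 426.1 -302.6   22.9] zr [15. 31.] [array([ 427.5, -302.2]), array([74.9, 36.1]), np.float64(3.5)] hue 37.0
keeper 860 [350.53943757 101.1588375   80.0171123 ] [455.44830309 362.72654502 123.71871112] [372.55355127 295.02955559 118.18985425]
scene0 table z 1.3396538281043604
red 66 [247. 188.] [491.1 -42.6  61.3] zr [48. 72.] [array([460.6, -38.2]), array([29.4, 97.2]), np.float64(81.2)]
orange 54 [242. 224
[... 647 characters left out ...]
]), array([13.5, 35.4]), np.float64(6.8)]
case 187 [159. 170.] [ 440.8 -399.7   24.3] zr [16. 31.] [array([ 439.3, -400.1]), array([41.3, 79.6]), np.float64(83.0)] hue 24.0
case 176 [185. 172.] [ 429.6 -301.6   23.8] zr [15. 31.] [array([ 428.4, -302.6]), array([82.8, 40.2]), np.float64(5.3)] hue 28.0
case 240 [208. 177.] [ 433.2 -206.    23.2] zr [15. 31.] [array([ 432.2, -205.9]), array([ 38.1, 115.1]), np.float64(88.7)] hue 26.0
case 218 [195. 206.] [ 580.  -204.9   23.6] zr [15. 31.] [array([ 580.5, -205.4]), array([37.4, 79.3]), np.float64(89.5)] hue 25.0
keeper 585 [356.47467371 100.19315374  80.04986506] [458.12408758 332.18053127 120.19549146] [373.61267564 293.97833541 117.75056912]
```

```bash
cat >> h.py <<'E'
def plate(c,verbose=True):
    W=world(c);hsv=cv2.cvtColor(c['image'],cv2.COLOR_RGB2HSV);H,S,V=[hsv[...,i].astype(int) for i in range(3)]
    reg=(W[...,0]>400)&(W[...,0]<720)&(W[...,1]>0)&(W[...,1]<300)&(W[...,2]>35)&(W[...,2]<90)
    out={}
    mb=reg&(H>100)&(H<115)&(S>20)&(S<90)&(V>150);my=reg&(H>22)&(H<34)&(S>40)&(V>150)
    k=np.ones((3,3),np.uint8);mb,my=[cv2.erode(m.astype(np.uint8),k)>0 for m in(mb,my)]
    q=np.r_[W[mb],W[my]]
    for _ in range(4):
        A=np.c_[q[:,:2],np.ones(len(q))];s=np.linalg.lstsq(A,q[:,2],rcond=None)[0];r=q[:,2]-A@s;q=q[abs(r)<max(2.5*r.std(),.5)]
    a=np.radians(8.2);ex=np.array([np.cos(a),np.sin(a)]);ey=np.array([-ex[1],ex[0]])
    z=s[:2]@np.array([563.5,127.5])+s[2]
    print('plane n',len(q),'rms',r.std().round(2),'z mid',z.round(1),'cradle',(-s[:2]@ex).round(4),'plate',(s[:2]@ey).round(4))
    return s
E
python3 - <<'E'
from h import *
for n in('top0','scene0'):
    c=dict(np.load(n+'.npz'));plate(c)
    W=world(c)
    a=np.radians(8.2);ex=np.array([np.cos(a),np.sin(a)]);ey=np.array([-ex[1],ex[0]])
    P=W[...,:2]-[563.5,127.5];px=P@ex;py=P@ey
    m=(py<-112)&(py>-190)&(px>-150)&(px<150)&(W[...,2]>48)&(W[...,2]<90)
    l,L,st,ce=cv2.connectedComponentsWithStats(m.astype(np.uint8))
    for i in range(1,l):
        if st[i,4]>8:
            q=W[L==i];r=cv2.minAreaRect(q[:,:2].astype(np.float32));print(st[i,4],ce[i].round(),q.mean(0).round(1),q[:,2].min().round(),q[:,2].max().round(),px[L==i].mean().round(1),py[L==i].mean().round(1),[np.round(v,1) for v in r],c['image'][L==i].mean(0).round())
E
```

```text
plane n 3582 rms 3.05 z mid 61.0 cradle -0.0589 plate -0.0364
114 [258. 155.] [643.7 -21.3  63. ] 48.0 85.0 58.2 -158.7 [array([646.4, -21.1]), array([37. , 39.2]), np.float64(25.9)] [129. 104.  69.]
67 [250. 183.] [550.2   7.8  67.4] 53.0 76.0 -30.2 -116.6 [array([551.8,   8.2]), array([73.4,  8.8]), np.float64(7.9)] [147. 175.  95.]
65 [267. 202.] [487.3 -44.7  65.3] 48.0 76.0 -100.0 -159.5 [array([487.8, -45.3]), array([25.7, 42.4]), np.float64(62.3)] [168.  90.  81.]
plane n 2576 rms 1.67 z mid 61.8 cradle -0.0603 plate -0.0364
80 [247. 188.] [492.1 -43.4  63.4] 48.0 76.0 -95.1 -158.9 [array([490.4, -44.1]), array([14.7, 41.3]), np.float64(44.2)] [170.  44.  36.]
56 [257. 205.] [561.5   9.7  66.7] 52.0 74.0 -18.8 -116.3 [array([553.9,   8.3]), array([77.3,  9. ]), np.float64(8.2)] [ 97. 125.  43.]
152 [241. 225.] [653.3 -19.9  64.1] 48.0 81.0 67.9 -158.7 [array([654.9, -19.8]), array([27.7, 41.7]), np.float64(12.6)] [141.  88.  35.]
```

{"method": "step_arm", "body": {
  "series": [
    {"travel": [0.1,-0.2,0.1],"dr": [0,0,0]},
    {"travel": [0.3,-0.4,0.3],"dr": [0,0,0]},
    {"travel": [0.4,-0.6,0.4],"dr": [0,0,0]},
    {"travel": [0.5,-0.8,0.4],"dr": [0,0,0]},
    {"travel": [0.6,-1,0.4],"dr": [0,0,0]},
    {"travel": [0.6,-1,0.4],"dr": [0,0,0]}
  ]
}}

```text
t: 0.7
position: [415.4, 433.0, 342.0]
ee_rot: [0.191, 0.982, 0.0, 0.0]
contact_force: [0.6, -0.5, -0.1]
finger_gap: 92.7
finger_force: 0.0
```

{"method": "step_arm", "body": {
  "series": [
    {"travel": [0.1,-0.2,0],"dr": [0,0,0]},
    {"travel": [0.2,-0.4,0],"dr": [0,0,0]},
    {"travel": [0.3,-0.6,0],"dr": [0,0,0]},
    {"travel": [0.4,-0.8,0],"dr": [0,0,0]},
    {"travel": [0.5,-1,0],"dr": [0,0,0]},
    {"travel": [0.5,-1,0],"dr": [0,0,0]}
  ]
}}

```text
t: 1.3
position: [541.0, 180.5, 341.7]
ee_rot: [0.193, 0.981, -0.001, 0.0]
contact_force: [0.4, -0.1, 0.1]
finger_gap: 93.1
finger_force: 0.0
```

{"method": "step_arm", "body": {
  "series": [
    {"travel": [0.0,-0.2,0],"dr": [0,0,0]},
    {"travel": [0,-0.4,0],"dr": [0,0,0]},
    {"travel": [0,-0.6,0],"dr": [0,0,0]},
    {"travel": [0,-0.8,0],"dr": [0,0,0]},
    {"travel": [0,-0.8,0],"dr": [0,0,0]},
    {"travel": [0,-0.8,0],"dr": [0,0,0]}
  ]
}}

```text
t: 1.9
position: [539.5, -16.3, 341.6]
ee_rot: [0.192, 0.981, -0.0, -0.0]
contact_force: [0.2, 0.3, 0.0]
finger_gap: 92.9
finger_force: 0.0
```

Run:
```python
from h import *
c=snap('wrist','w1.png');np.savez('w1.npz',**c);o=status.get_obs();print(o['position'],o['t'])
T=np.linalg.inv(c['camera_from_world']);print(T[:3,3],-T[:3,2]);print(c['camera_matrix'][0,0])
a=snap('top','t1.png');np.savez('top1.npz',**a);plate(c)
im=cv2.imread('pics/w1.png');cv2.imwrite('pics/w1b.png',cv2.resize(im,(800,600)))
```

```text
[539.61326891 -14.76048295 341.56184974] 1.95
[476.33328401   9.67064212 483.29251581] [ 0.2279829  -0.09224966 -0.9692852 ]
306.5386731329565
plane n 9024 rms 0.78 z mid 61.5 cradle -0.059 plate -0.0346
```

View pics/w1b.png

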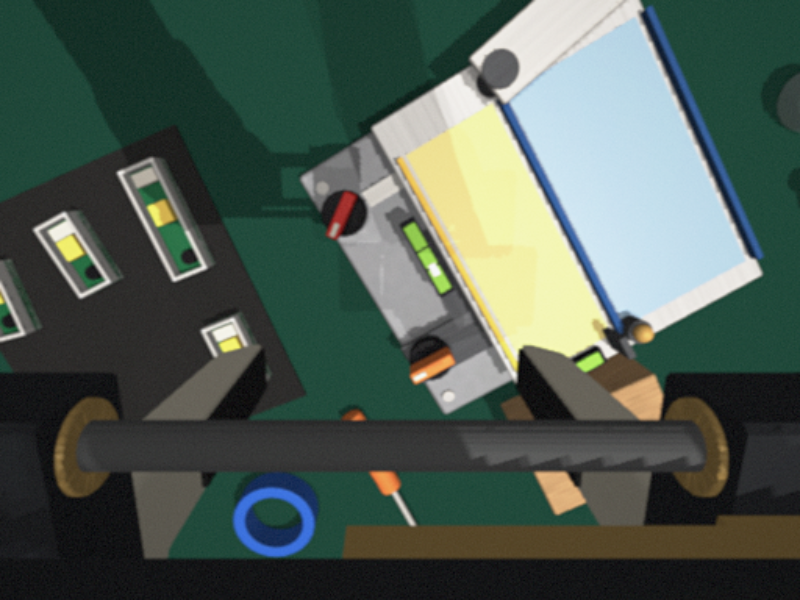

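The wrist view shows the red bar at (342,214) with its white mark low at (333,232), and the orange bar at (432,365) with its mark at (415,378). The right vial's bubble is at (435,270) and the catch is at (635,330).

```bash
cat >> h.py <<'E'
def bars(c):
    W=world(c);hsv=cv2.cvtColor(c['image'],cv2.COLOR_RGB2HSV);H,S,V=[hsv[...,i].astype(int) for i in range(3)]
    for n,m,ce in(('red',((H<6)|(H>174))&(S>120)&(V>60),(488,-44)),('orange',(H>6)&(H<20)&(S>130)&(V>80),(648,-20))):
        m=m&(np.hypot(W[...,0]-ce[0],W[...,1]-ce[1])<35)&(W[...,2]>40)
        q=W[m];zt=np.percentile(q[:,2],90) if len(q)>10 else 0
        # whole top incl. white mark
        t=(np.hypot(W[...,0]-ce[0],W[...,1]-ce[1])<35)&(W[...,2]>zt-6)&(W[...,2]<zt+8);t=cv2.morphologyEx(t.astype(np.uint8),cv2.MORPH_OPEN,np.ones((2,2),np.uint8))>0
        p=W[t];r=cv2.minAreaRect(p[:,:2].astype(np.float32))
        u,s,v=np.linalg.svd(p[:,:2]-p[:,:2].mean(0),full_matrices=False)
        print(n,m.sum(),len(p),'ztop',zt.round(1),p[:,:2].mean(0).round(1),'rect',[np.round(x,1) for x in r],'axis deg',np.degrees(np.arctan2(v[0,1],v[0,0])).round(1))
E
python3 - <<'E'
from h import *
for n in('w1','top1'):
    c=dict(np.load(n+'.npz'));bars(c)
c=dict(np.load('w1.npz'));W=world(c)
for u,v in((333,232),(342,214),(350,198),(415,378),(432,365),(450,352)):print(u,v,np.median(W[int(v/1.5625)-1:int(v/1.5625)+2,int(u/1.5625)-1:int(u/1.5625)+2].reshape(-1,3),0).round(1))
E
```

```text
red 270 264 ztop 71.3 [489.9 -40.7] rect [array([493.1, -45. ]), array([10.9, 52.5]), np.float64(40.9)] axis deg -47.2
orange 316 231 ztop 77.8 [648.  -17.3] rect [array([584.5,  -6. ]), array([ 42.8, 218.6]), np.float64(80.5)] axis deg -30.5h.py:38: RuntimeWarning: Mean of empty slice.
  u,s,v=np.linalg.svd(p[:,:2]-p[:,:2].mean(0),full_matrices=False)
  ret = um.true_divide(
Traceback (most recent call last):
  File "h.py", line 39, in bars
    print(n,m.sum(),len(p),'ztop',zt.round(1),p[:,:2].mean(0).round(1),'rect',[np.round(x,1) for x in r],'axis deg',np.degrees(np.arctan2(v[0,1],v[0,0])).round(1))
                                  ^^^^^^^^
AttributeError: 'int' object has no attribute 'round'
```

Run:
```python
from h import *
c=dict(np.load('w1.npz'));W=world(c)
hsv=cv2.cvtColor(c['image'],cv2.COLOR_RGB2HSV);H,S,V=[hsv[...,i].astype(int) for i in range(3)]
for n,m,ce in(('red',((H<6)|(H>174))&(S>120)&(V>60),(219,137)),('orange',(H>6)&(H<20)&(S>130)&(V>80),(276,233))):
    l,L=cv2.connectedComponents(m.astype(np.uint8));k=L==L[ce[1],ce[0]]
    k=cv2.dilate(k.astype(np.uint8),np.ones((5,5),np.uint8))>0
    z=W[...,2];zt=np.percentile(z[k],80);k&=(z>zt-5)&(z<zt+6)
    p=W[k];r=cv2.minAreaRect(p[:,:2].astype(np.float32));print(n,len(p),zt.round(1),p.mean(0).round(1),[np.round(x,1) for x in r])
for u,v in((333,232),(342,214),(350,198),(415,378),(432,365),(450,352)):
    a,b=int(v/1.5625),int(u/1.5625);print(u,v,np.median(W[a-1:a+2,b-1:b+2].reshape(-1,3),0).round(1))
```

```text
red 264 70.7 [488.  -40.9  70.4] [array([488. , -41.1]), array([11., 41.]), np.float64(42.8)]
orange 232 77.0 [644.5 -17.9  76.7] [array([645.3, -18.2]), array([11.1, 41.4]), np.float64(7.4)]
333 232 [497.8 -52.2  71.2]
342 214 [485.9 -39.8  70.9]
350 198 [477.  -27.4  70.5]
415 378 [645.6 -36.1  77.8]
432 365 [641.  -17.4  76.4]
450 352 [643.    2.2  58.7]
```

{"method": "step_arm", "body": {
  "series": [
    {"travel": [-0.05,-0.03,-0.15],"dr": [0,0,-0.04]},
    {"travel": [-0.1,-0.06,-0.3],"dr": [0,0,-0.08]},
    {"travel": [-0.15,-0.09,-0.4],"dr": [0,0,-0.12]},
    {"travel": [-0.204,-0.113,-0.45],"dr": [0,0,-0.14]},
    {"travel": [-0.204,-0.113,-0.45],"dr": [0,0,-0.14]},
    {"travel": [-0.204,-0.113,-0.45],"dr": [0,0,-0.14]},
    {"travel": [-0.204,-0.113,-0.45],"dr": [0,0,-0.14]}
  ],
  "claw": -0.14,
  "newtons": 30
}}

```text
t: 2.7
position: [490.2, -42.3, 230.1]
ee_rot: [0.399, 0.917, 0.001, 0.001]
contact_force: [0.5, -0.7, 0.5]
finger_gap: 42.5
finger_force: 0.0
```

```bash
cat >> h.py <<'E'
def bar(c,n,seed=None):
    W=world(c);hsv=cv2.cvtColor(c['image'],cv2.COLOR_RGB2HSV);H,S,V=[hsv[...,i].astype(int) for i in range(3)]
    m=(((H<6)|(H>174))&(S>120)&(V>60)) if n=='red' else (H>6)&(H<20)&(S>130)&(V>80)
    ce=(488,-43) if n=='red' else (646,-19)
    m&=(np.hypot(W[...,0]-ce[0],W[...,1]-ce[1])<30)&(W[...,2]>45)&(W[...,2]<90)
    l,L,st,_=cv2.connectedComponentsWithStats(m.astype(np.uint8));k=L==1+np.argmax(st[1:,4])
    k=cv2.dilate(k.astype(np.uint8),np.ones((7,7),np.uint8))>0
    z=W[...,2];zt=np.percentile(z[k],75);k&=(z>zt-4)&(z<zt+5)
    p=W[k];r=cv2.minAreaRect(p[:,:2].astype(np.float32));print(n,len(p),'ztop',zt.round(1),p.mean(0).round(1),[np.round(x,1) for x in r])
E
python3 - <<'E'
from h import *
o=status.get_obs();print(o['position'],o['ee_rot'],o['joints'].round(2))
c=snap('wrist','w2.png');bar(c,'red');plate(c);a=snap('top');bar(a,'red') if 0 else None
E
```

```text
[490.230329   -42.34886998 230.08580212] [3.98760683e-01 9.17054433e-01 5.49423173e-04 8.84666870e-04] [-0.22  0.35  0.25  2.15 -0.14  0.66  0.88]
red 416 ztop 70.6 [487.5 -40.9  70.5] [array([488.2, -41.4]), array([11. , 41.6]), np.float64(43.6)]
plane n 24854 rms 0.7 z mid 61.5 cradle -0.0591 plate -0.0349
```

View pics/w2.png

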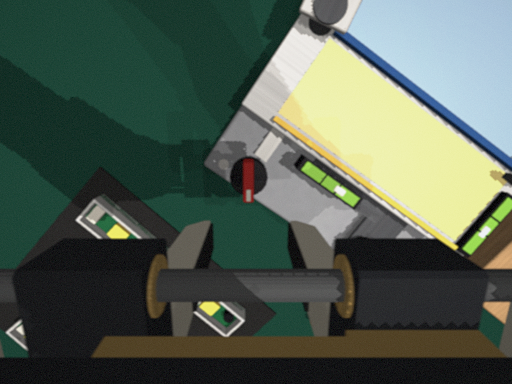

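The wrist view shows the knob at (248,178), straight ahead of the gap between the fingers, with its bar across the closing line.

{"method": "step_arm", "body": {
  "series": [
    {"travel": [-0.008,0,-0.15],"dr": [0,0,0]},
    {"travel": [-0.008,0,-0.3],"dr": [0,0,0]},
    {"travel": [-0.008,0,-0.45],"dr": [0,0,0]},
    {"travel": [-0.008,0,-0.55],"dr": [0,0,0]},
    {"travel": [-0.008,0,-0.624],"dr": [0,0,0]},
    {"travel": [-0.008,0,-0.624],"dr": [0,0,0]},
    {"travel": [-0.008,0,-0.624],"dr": [0,0,0]}
  ]
}}

```text
t: 3.5
position: [487.2, -43.4, 73.6]
ee_rot: [0.4, 0.916, 0.0, 0.0]
contact_force: [0.2, 0.2, -0.2]
finger_gap: 40.3
finger_force: 0.0
```

{"method": "step_arm", "body": {
  "series": [
    {"travel": [0,0,0],"dr": [0,0,0]},
    {"travel": [0,0,0],"dr": [0,0,0]},
    {"travel": [0,0,0],"dr": [0,0,0]},
    {"travel": [0,0,0],"dr": [0,0,0]},
    {"travel": [0,0,0],"dr": [0,0,0]}
  ],
  "claw": -1,
  "newtons": 15
}}

```text
t: 4.0
position: [487.9, -42.5, 73.8]
ee_rot: [0.4, 0.917, 0.001, 0.001]
contact_force: [1.6, 5.3, 5.6]
finger_gap: 10.5
finger_force: 15.0
```

{"method": "step_arm", "body": {
  "series": [
    {"travel": [0,0,0],"dr": [0,0,0.045]},
    {"travel": [0,0,0],"dr": [0,0,0.09]},
    {"travel": [0,0,0],"dr": [0,0,0.135]},
    {"travel": [0,0,0],"dr": [0,0,0.18]},
    {"travel": [0,0,0],"dr": [0,0,0.225]},
    {"travel": [0,0,0],"dr": [0,0,0.27]},
    {"travel": [0,0,0],"dr": [0,0,0.315]},
    {"travel": [0,0,0],"dr": [0,0,0.36]},
    {"travel": [0,0,0],"dr": [0,0,0.4]},
    {"travel": [0,0,0],"dr": [0,0,0.43]}
  ]
}}

```text
t: 5.0
position: [488.0, -42.6, 73.8]
ee_rot: [-0.263, 0.965, 0.0, 0.002]
contact_force: [1.4, 4.7, 5.3]
finger_gap: 10.8
finger_force: 15.0
```

{"method": "step_arm", "body": {
  "series": [
    {"travel": [0,0,0],"dr": [0,0,0.02]},
    {"travel": [0,0,0],"dr": [0,0,0.039]},
    {"travel": [0,0,0],"dr": [0,0,0.039]},
    {"travel": [0,0,0],"dr": [0,0,0.039]}
  ]
}}

```text
t: 5.4
position: [487.9, -42.6, 73.8]
ee_rot: [-0.32, 0.948, 0.0, 0.002]
contact_force: [1.6, 4.1, 5.9]
finger_gap: 11.2
finger_force: 15.0
```

```bash
cat >> h.py <<'E'
def vials(c,f=None):
    # bubble offset along each vial from the midpoint of its green extent, via ground-plane crops in the plate frame
    W=world(c);hsv=cv2.cvtColor(c['image'],cv2.COLOR_RGB2HSV);H,S,V=[hsv[...,i].astype(int) for i in range(3)]
    a=np.radians(8.2);ex=np.array([np.cos(a),np.sin(a)]);ey=np.array([-ex[1],ex[0]])
    P=W[...,:2]-[563.5,127.5];px=P@ex;py=P@ey
    g=(H>35)&(H<65)&(S>130)&(V>70)&(W[...,2]>50)&(W[...,2]<95)
    for n,r,t,o in(('cradle(right)',g&(py<-104)&(py>-130)&(abs(px)<80),px,py),('plate(far)',g&(px>122)&(px<160)&(abs(py)<80),py,px)):
        if r.sum()<20: print(n,'none');continue
        lo,hi=t[r].min(),t[r].max();om=np.median(o[r])
        b=(abs(o-om)<3)&(t>lo)&(t<hi)&(S<70)&(V>150)
        print(n,'green',r.sum(),lo.round(1),hi.round(1),'mid',((lo+hi)/2).round(2),'bubble',b.sum(),np.median(t[b]).round(2) if b.any() else None)
E
python3 - <<'E'
from h import *
o=status.get_obs();print(o['position'],o['joints'].round(2))
c=snap('wrist','w3.png');plate(c);vials(c);a=snap('scene','s3.png');plate(a);vials(a)
vials(dict(np.load('w1.npz')))
E
```

```text
[487.9362823  -42.5517034   73.83558633] [ 0.1   0.61 -0.19  2.26  0.37  0.3   1.81]
plane n 0 rms nan z mid 0.0 cradle 0.0 plate 0.0
cradle(right) none
plate(far) none
plane n 2762 rms 1.77 z mid 62.0 cradle -0.0003 plate -0.0365
cradle(right) green 49 -57.6 4.9 mid -26.33 bubble 2 -27.47
plate(far) green 47 -79.9 -22.0 mid -50.96 bubble 19 -58.13
cradle(right) green 366 -63.4 4.3 mid -29.55 bubble 37 -18.26
plate(far) green 94 -39.8 -18.6 mid -29.22 bubble 0 None
  ret = _var(a, axis=axis, dtype=dtype, out=out, ddof=ddof,
  arrmean = um.true_divide(arrmean, div, out=arrmean,
  ret = ret.dtype.type(ret / rcount)
```

{"method": "step_arm", "body": {
  "series": [
    {"travel": [0,0,0],"dr": [0,0,0]},
    {"travel": [0,0,0],"dr": [0,0,0]},
    {"travel": [0,0,0.15],"dr": [0,0,0]},
    {"travel": [0,0,0.3],"dr": [0,0,-0.04]},
    {"travel": [0.1,0.02,0.45],"dr": [0,0,-0.08]},
    {"travel": [0.2,0.03,0.5],"dr": [0,0,-0.12]},
    {"travel": [0.3,0.05,0.5],"dr": [0,0,-0.16]},
    {"travel": [0.4,0.07,0.5],"dr": [0,0,-0.2]},
    {"travel": [0.5,0.09,0.5],"dr": [0,0,-0.24]},
    {"travel": [0.63,0.09,0.5],"dr": [0,0,-0.28]}
  ],
  "claw": -0.14
}}

```text
t: 6.5
position: [644.1, -20.4, 198.1]
ee_rot: [0.117, 0.993, -0.0, -0.001]
contact_force: [0.2, -0.4, 0.3]
finger_gap: 39.8
finger_force: 0.0
```

{"method": "step_arm", "body": {
  "series": [
    {"travel": [0,0,0],"dr": [0,0,-0.045]},
    {"travel": [0,0,0],"dr": [0,0,-0.09]},
    {"travel": [0,0,0],"dr": [0,0,-0.135]},
    {"travel": [0,0,0],"dr": [0,0,-0.18]},
    {"travel": [0,0,0],"dr": [0,0,-0.225]},
    {"travel": [0,0,0],"dr": [0,0,-0.27]},
    {"travel": [0,0,0],"dr": [0,0,-0.315]},
    {"travel": [0,0,0],"dr": [0,0,-0.36]},
    {"travel": [0,0,0],"dr": [0,0,-0.386]},
    {"travel": [0,0,0],"dr": [0,0,-0.386]}
  ]
}}

```text
t: 7.5
position: [643.7, -20.9, 197.8]
ee_rot: [0.661, 0.751, -0.001, -0.0]
contact_force: [0.3, 0.3, -1.1]
finger_gap: 40.0
finger_force: 0.0
```

Run:
```python
from h import *
o=status.get_obs();print(o['position'],o['ee_rot'].round(3),o['joints'].round(2))
c=snap('wrist','w4.png');plate(c);vials(c);bar(c,'orange')
```

```text
[643.74376941 -20.87638821 197.83853602] [ 0.661  0.751 -0.001 -0.   ] [-0.24  0.57  0.29  1.85 -0.22  0.76  0.29]
plane n 26785 rms 0.69 z mid 61.5 cradle 0.0001 plate -0.035
cradle(right) green 943 -64.1 4.5 mid -29.79 bubble 100 -29.02
plate(far) green 731 -79.5 -19.5 mid -49.5 bubble 96 -60.53
orange 544 ztop 73.5 [646.2 -18.1  73.4] [array([646.3, -18.8]), array([10. , 41.6]), np.float64(7.2)]
```

View pics/w4.png

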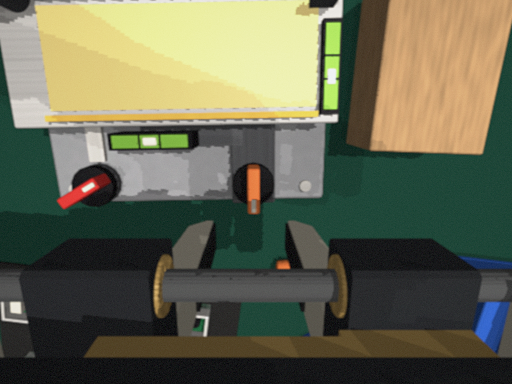

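The wrist view shows the orange bar at (253,188), aligned between the fingers. The right vial's bubble at (149,141) is nearly central, while the far vial's bubble at (332,76) is off-centre.

{"method": "step_arm", "body": {
  "series": [
    {"travel": [0.01,0.006,-0.15],"dr": [0,0,0]},
    {"travel": [0.01,0.006,-0.3],"dr": [0,0,0]},
    {"travel": [0.01,0.006,-0.4],"dr": [0,0,0]},
    {"travel": [0.01,0.006,-0.484],"dr": [0,0,0]},
    {"travel": [0.01,0.006,-0.484],"dr": [0,0,0]},
    {"travel": [0.01,0.006,-0.484],"dr": [0,0,0]}
  ]
}}

```text
t: 8.15
position: [646.6, -19.7, 77.4]
ee_rot: [0.66, 0.751, -0.0, -0.0]
contact_force: [-0.5, 0.3, 0.3]
finger_gap: 40.1
finger_force: 0.0
```

{"method": "step_arm", "body": {
  "series": [
    {"travel": [0,0,0],"dr": [0,0,0]},
    {"travel": [0,0,0],"dr": [0,0,0]},
    {"travel": [0,0,0],"dr": [0,0,0]},
    {"travel": [0,0,0],"dr": [0,0,0]},
    {"travel": [0,0,0],"dr": [0,0,0]}
  ],
  "claw": -1
}}

```text
t: 8.65
position: [646.5, -19.3, 77.8]
ee_rot: [0.66, 0.751, -0.0, -0.0]
contact_force: [-2.1, 0.2, 5.3]
finger_gap: 10.7
finger_force: 15.0
```

{"method": "step_arm", "body": {
  "series": [
    {"travel": [0,0,0],"dr": [0,0,0.045]},
    {"travel": [0,0,0],"dr": [0,0,0.09]},
    {"travel": [0,0,0],"dr": [0,0,0.135]},
    {"travel": [0,0,0],"dr": [0,0,0.18]},
    {"travel": [0,0,0],"dr": [0,0,0.225]},
    {"travel": [0,0,0],"dr": [0,0,0.25]},
    {"travel": [0,0,0],"dr": [0,0,0.278]},
    {"travel": [0,0,0],"dr": [0,0,0.278]},
    {"travel": [0,0,0],"dr": [0,0,0.278]}
  ]
}}

```text
t: 9.55
position: [646.4, -19.4, 77.8]
ee_rot: [0.281, 0.96, -0.0, -0.0]
contact_force: [-2.1, 0.4, 6.3]
finger_gap: 10.6
finger_force: 15.0
```

{"method": "step_arm", "body": {
  "series": [
    {"travel": [0,0,0],"dr": [0,0,0]},
    {"travel": [0,0,0],"dr": [0,0,0]},
    {"travel": [0,0,0.15],"dr": [0,0,0]},
    {"travel": [0,0,0.3],"dr": [0,0,-0.04]},
    {"travel": [-0.1,0,0.45],"dr": [0,0,-0.08]},
    {"travel": [-0.2,0,0.6],"dr": [0,0,-0.12]},
    {"travel": [-0.2,0,0.7],"dr": [0,0,-0.16]},
    {"travel": [-0.2,0,0.7],"dr": [0,0,-0.2]},
    {"travel": [-0.2,0,0.7],"dr": [0,0,-0.24]},
    {"travel": [-0.2,0,0.7],"dr": [0,0,-0.28]}
  ],
  "claw": -0.14
}}

```text
t: 10.55
position: [596.8, -19.3, 252.7]
ee_rot: [0.665, 0.747, 0.0, 0.0]
contact_force: [-0.4, 0.3, -0.2]
finger_gap: 40.0
finger_force: 0.0
```

{"method": "step_arm", "body": {
  "series": [
    {"travel": [0,0,0],"dr": [0,0,0]},
    {"travel": [0,0,0],"dr": [0,0,0]}
  ]
}}

```text
t: 10.75
position: [596.7, -19.2, 252.1]
ee_rot: [0.661, 0.75, -0.0, 0.0]
contact_force: [-0.2, -0.6, 0.8]
finger_gap: 40.0
finger_force: 0.0
```

Run:
```python
from h import *
o=status.get_obs();print(o['position'],o['ee_rot'].round(3),o['joints'].round(2))
c=snap('wrist','w5.png');plate(c);vials(c);bar(c,'orange');bar(c,'red');np.savez('w5.npz',**c)
i=c['image'];W=world(c)
# upscale crops around the vials
a=np.radians(8.2);ex=np.array([np.cos(a),np.sin(a),0]);ey=np.array([-ex[1],ex[0],0]);o=np.array([563.5,127.5,68])
out=[]
for p in(o-117*ey-30*ex,o+138*ex-50*ey):
    u,v=map(int,proj(c,p));print(u,v);u=min(max(u,50),461);v=min(max(v,50),333);out.append(cv2.resize(i[v-50:v+50,u-50:u+50],(400,400),interpolation=cv2.INTER_CUBIC))
cv2.imwrite('pics/v5.png',np.hstack(out)[:,:,::-1])
```

```text
[596.696414   -19.16951082 252.12978867] [ 0.661  0.75  -0.     0.   ] [-0.24  0.44  0.25  1.9  -0.15  0.81  0.22]
plane n 18244 rms 0.72 z mid 61.3 cradle -0.0001 plate 0.0001
cradle(right) green 658 -63.4 4.9 mid -29.27 bubble 66 -28.46
plate(far) green 489 -80.0 -20.5 mid -50.24 bubble 65 -54.06
orange 392 ztop 73.2 [646.  -18.4  73.4] [array([646.3, -18.8]), array([11. , 41.5]), np.float64(57.6)]
red 381 ztop 70.2 [489.2 -41.1  70.3] [array([488.9, -41.4]), array([41.2, 11. ]), np.float64(37.2)]
210 149
374 79
```

View pics/v5.png

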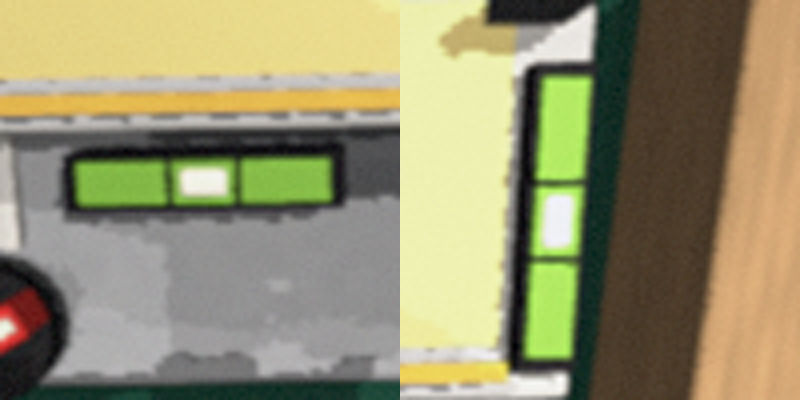

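Both bubbles sit midway between their lines: left 204 between 170 and 238, right 222 between 183 and 259. The plane fit gives tilts of about 0.0001. Next, the cases.

{"method": "step_arm", "body": {
  "series": [
    {"travel": [0,-0.1,0.1],"dr": [0,0,0.045]},
    {"travel": [-0.1,-0.2,0.2],"dr": [0,0,0.09]},
    {"travel": [-0.2,-0.35,0.3],"dr": [0,0,0.135]},
    {"travel": [-0.2,-0.5,0.3],"dr": [0,0,0.18]},
    {"travel": [-0.2,-0.65,0.3],"dr": [0,0,0.225]},
    {"travel": [-0.2,-0.8,0.3],"dr": [0,0,0.27]},
    {"travel": [-0.2,-0.95,0.3],"dr": [0,0,0.315]},
    {"travel": [-0.2,-1,0.3],"dr": [0,0,0.36]},
    {"travel": [-0.2,-1,0.3],"dr": [0,0,0.405]},
    {"travel": [-0.2,-1,0.3],"dr": [0,0,0.45]}
  ],
  "claw": 0.3
}}

```text
t: 11.8
position: [546.3, -270.5, 327.0]
ee_rot: [0.014, 1.0, -0.0, -0.0]
contact_force: [0.9, 0.4, 0.5]
finger_gap: 60.6
finger_force: 0.0
```

{"method": "step_arm", "body": {
  "series": [
    {"travel": [0,0,0],"dr": [0,0,0]},
    {"travel": [0,0,0],"dr": [0,0,0]},
    {"travel": [0,0,0],"dr": [0,0,0]}
  ]
}}

```text
t: 12.1
position: [546.7, -269.4, 327.2]
ee_rot: [0.019, 1.0, -0.0, 0.0]
contact_force: [-0.1, 0.4, -0.3]
finger_gap: 60.7
finger_force: 0.0
```

```bash
cat >> h.py <<'E'
def cases(c,zlo=14,zhi=45,box=(340,650,-480,-130),minn=60):
    W=world(c);X,Y,Z=[W[...,i] for i in range(3)]
    m=((X>box[0])&(X<box[1])&(Y>box[2])&(Y<box[3])&(Z>zlo)&(Z<zhi)).astype(np.uint8)
    l,L,st,ce=cv2.connectedComponentsWithStats(m)
    for i in range(1,l):
        if st[i,4]<minn: continue
        q=W[L==i];r=cv2.minAreaRect(q[:,:2].astype(np.float32));(w,h),a=r[1],r[2]
        th=a if w<h else a-90   # width direction (deg)
        rgb=np.median(c['image'][L==i],0)
        print('case',st[i,4],'px',ce[i].round(),'c',np.round(r[0],1),'LxW',round(max(w,h),1),round(min(w,h),1),'widthdir',round(th,1),round(th+180,1),'top',np.percentile(q[:,2],95).round(1))
E
python3 - <<'E'
from h import *
o=status.get_obs();print(o['position'],o['ee_rot'].round(3),o['joints'].round(2))
c=snap('wrist','w6.png');cases(c);np.savez('w6.npz',**c)
a=snap('top');print('top');cases(a)
# plate frame from w4/w5
for n in('w5','w1'):
    c=dict(np.load(n+'.npz'));W=world(c);hsv=cv2.cvtColor(c['image'],cv2.COLOR_RGB2HSV);H,S,V=[hsv[...,i].astype(int) for i in range(3)]
    m=((H>22)&(H<34)&(S>40)&(V>150)&(W[...,2]>45)&(W[...,2]<90)&(W[...,1]>0)).astype(np.uint8)
    l,L,st,_=cv2.connectedComponentsWithStats(m);k=L==1+np.argmax(st[1:,4]);print(n,[np.round(x,1) for x in cv2.minAreaRect(W[k][:,:2].astype(np.float32))])
    m=((H>100)&(H<125)&(S>130)&(W[...,2]>55)&(W[...,2]<95)&(W[...,1]>60)&(W[...,0]<720)).astype(np.uint8)
    l,L,st,_=cv2.connectedComponentsWithStats(m)
    for i in range(1,l):
        if st[i,4]>60:q=W[L==i];print(' rib',st[i,4],[np.round(x,1) for x in cv2.minAreaRect(q[:,:2].astype(np.float32))],np.median(q[:,2]).round(1))
E
```

```text
[ 546.68731575 -269.35031219  327.2313997 ] [ 0.019  1.    -0.     0.   ] [ 0.38  0.38 -0.02  1.78  0.01  0.99  1.89]
case 2135 px [295.  74.] c [ 430.7 -202.9] LxW 110.0 36.4 widthdir 89.4 269.4 top 29.4
case 1444 px [224.  75.] c [ 426.9 -299.1] LxW 75.0 36.1 widthdir -85.7 94.3 top 29.3
case 1552 px [154.  86.] c [ 437.6 -397.1] LxW 75.0 36.4 widthdir 82.2 262.2 top 29.2
case 1209 px [295. 180.] c [ 577.1 -202.6] LxW 75.0 36.2 widthdir 89.5 269.5 top 29.4
top
case 230 px [315. 176.] c [ 577.5 -206.1] LxW 75.4 36.6 widthdir 89.6 269.6 top 32.4
case 315 px [317. 221.] c [ 431.7 -206.3] LxW 111.6 37.2 widthdir 89.0 269.0 top 32.0
w5 [array([570.4,  85.8]), array([232. ,  83.9]), np.float64(8.2)]
 rib 1751 [array([563.5, 131.2]), array([227.5,  12. ]), np.float64(8.9)] 70.5
w1 [array([570.5,  86.3]), array([231.2,  84.1]), np.float64(8.1)]
 rib 1246 [array([544.7, 264.4]), array([229.4,   7.1]), np.float64(8.2)] 64.4
 rib 706 [array([566.3, 135.2]), array([223.7,   8.7]), np.float64(8.7)] 70.2
```

{"method": "step_arm", "body": {
  "series": [
    {"travel": [0.06,0.13,-0.1],"dr": [0,0,0.009]},
    {"travel": [0.121,0.263,-0.25],"dr": [0,0,0.009]},
    {"travel": [0.121,0.263,-0.4],"dr": [0,0,0.009]},
    {"travel": [0.121,0.263,-0.55],"dr": [0,0,0.009]},
    {"travel": [0.121,0.263,-0.7],"dr": [0,0,0.009]},
    {"travel": [0.121,0.263,-0.85],"dr": [0,0,0.009]},
    {"travel": [0.121,0.263,-0.95],"dr": [0,0,0.009]},
    {"travel": [0.121,0.263,-1],"dr": [0,0,0.009]}
  ],
  "claw": 0.35
}}

```text
t: 13.0
position: [576.2, -203.0, 74.9]
ee_rot: [0.003, 1.0, 0.0, -0.001]
contact_force: [-0.3, 0.6, 0.3]
finger_gap: 62.7
finger_force: 0.0
```

{"method": "step_arm", "body": {
  "series": [
    {"travel": [0,0,-0.08],"dr": [0,0,0]},
    {"travel": [0,0,-0.15],"dr": [0,0,0]},
    {"travel": [0,0,-0.18],"dr": [0,0,0]},
    {"travel": [0,0,-0.18],"dr": [0,0,0]},
    {"travel": [0,0,-0.18],"dr": [0,0,0]}
  ]
}}

```text
t: 13.5
position: [577.5, -203.7, 33.1]
ee_rot: [0.003, 1.0, -0.0, 0.0]
contact_force: [-0.6, 0.2, 1.0]
finger_gap: 62.8
finger_force: 0.0
```

{"method": "step_arm", "body": {
  "series": [
    {"travel": [0,0,0],"dr": [0,0,0]},
    {"travel": [0,0,0],"dr": [0,0,0]},
    {"travel": [0,0,0],"dr": [0,0,0]},
    {"travel": [0,0,0],"dr": [0,0,0]}
  ],
  "claw": -1,
  "newtons": 25
}}

```text
t: 13.9
position: [577.1, -203.7, 32.6]
ee_rot: [0.003, 1.0, -0.0, 0.0]
contact_force: [-1.1, 0.7, 4.5]
finger_gap: 35.7
finger_force: 24.9
```

{"method": "step_arm", "body": {
  "series": [
    {"travel": [0,0,0.15],"dr": [0,0,0]},
    {"travel": [0,0,0.3],"dr": [0,0,-0.04]},
    {"travel": [0.05,0.1,0.45],"dr": [0,0,-0.08]},
    {"travel": [0.1,0.2,0.5],"dr": [0,0,-0.12]},
    {"travel": [0.15,0.32,0.5],"dr": [0,0,-0.16]},
    {"travel": [0.2,0.44,0.5],"dr": [0,0,-0.2]},
    {"travel": [0.25,0.56,0.5],"dr": [0,0,-0.24]},
    {"travel": [0.252,0.68,0.5],"dr": [0,0,-0.28]},
    {"travel": [0.252,0.8,0.5],"dr": [0,0,-0.32]},
    {"travel": [0.252,0.9,0.5],"dr": [0,0,-0.36]}
  ]
}}

```text
t: 14.9
position: [639.7, 23.5, 157.0]
ee_rot: [0.54, 0.841, 0.0, -0.0]
contact_force: [0.2, 0.5, -1.8]
finger_gap: 36.2
finger_force: 2.5
```

{"method": "step_arm", "body": {
  "series": [
    {"travel": [0,0.1,0],"dr": [0,0,-0.03]},
    {"travel": [0,0.2,0],"dr": [0,0,-0.06]},
    {"travel": [0,0.281,0],"dr": [0,0,-0.092]},
    {"travel": [0,0.281,0],"dr": [0,0,-0.092]},
    {"travel": [0,0.281,0],"dr": [0,0,-0.092]},
    {"travel": [0,0.281,0],"dr": [0,0,-0.092]}
  ]
}}

```text
t: 15.5
position: [639.9, 90.1, 157.3]
ee_rot: [0.654, 0.756, -0.0, 0.0]
contact_force: [-0.1, -0.4, -0.3]
finger_gap: 36.0
finger_force: 25.0
```

Run:
```python
from h import *
o=status.get_obs();print(o['position'],o['ee_rot'].round(3),o['finger_gap'])
c=snap('wrist','w7.png')
```

```text
[639.90799528  90.13322408 157.34200895] [ 0.654  0.756 -0.     0.   ] 35.964840770365434
```

View pics/w7.png

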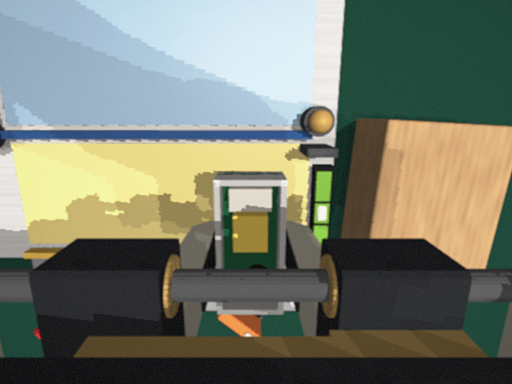

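The case is still held, at (250,240), and lies along the row. The grip slackened for a moment on the way, so I'll check whether it slipped.

```bash
cat >> h.py <<'E'
def held(c,p):
    W=world(c);m=(np.hypot(W[...,0]-p[0],W[...,1]-p[1])<70)&(W[...,2]>p[2]-45)&(W[...,2]<p[2]+12)
    L=cv2.connectedComponents(m.astype(np.uint8))[1]
    q=W[m&(c['image'].min(2)>90)]
    a=np.radians(8.2);R=np.array([[np.cos(a),np.sin(a)],[-np.sin(a),np.cos(a)]])
    d=(q[:,:2]-p[:2])@R.T;k=abs(d[:,0])<19;d=d[k];z=q[k,2]-p[2]
    for lo in range(-60,60,15):
        s=(d[:,1]>=lo)&(d[:,1]<lo+15)
        if s.sum()>5:print(lo,s.sum(),'z',np.percentile(z[s],[10,50,90]).round(1),'x',d[s,0].min().round(),d[s,0].max().round())
    print('y range',d[:,1].min().round(1),d[:,1].max().round(1))
E
python3 - <<'E'
from h import *
o=status.get_obs();c=snap('wrist');held(c,o['position'])
E
```

```text
-45 649 z [-8.1 -4.5 -3.6] x -18.0 18.0
-30 9 z [-4.5 -4.2 -3.5] x -18.0 18.0
-15 215 z [-5.2 -4.2 -3.4] x -18.0 18.0
0 381 z [-6.8 -4.3 -3.4] x -18.0 18.0
15 1287 z [-10.9  -9.8  -4. ] x -18.0 18.0
30 1350 z [-17.   -8.   -3.6] x -18.0 18.0
y range -38.4 38.1
```

{"method": "step_arm", "body": {
  "series": [
    {"travel": [0,0.006,-0.1],"dr": [0,0,0]},
    {"travel": [0,0.006,-0.18],"dr": [0,0,0]},
    {"travel": [0,0.006,-0.23],"dr": [0,0,0]},
    {"travel": [0,0.006,-0.255],"dr": [0,0,0]},
    {"travel": [0,0.006,-0.272],"dr": [0,0,0]},
    {"travel": [0,0.006,-0.272],"dr": [0,0,0]},
    {"travel": [0,0.006,-0.272],"dr": [0,0,0]}
  ]
}}

```text
t: 16.3
position: [640.4, 93.0, 89.8]
ee_rot: [0.654, 0.756, 0.0, 0.0]
contact_force: [0.5, 0.3, -1.0]
finger_gap: 35.4
finger_force: 25.0
```

{"method": "step_arm", "body": {
  "series": [
    {"travel": [0,0,0],"dr": [0,0,0]},
    {"travel": [0,0,0],"dr": [0,0,0]},
    {"travel": [0,0,0.05],"dr": [0,0,0]},
    {"travel": [0,0,0.15],"dr": [0,0,0]},
    {"travel": [0,0,0.3],"dr": [0,0,0]},
    {"travel": [0,0,0.5],"dr": [0,0,0]},
    {"travel": [0,0,0.6],"dr": [0,0,0]},
    {"travel": [0,0,0.6],"dr": [0,0,0]}
  ],
  "claw": 0.0
}}

```text
t: 17.1
position: [641.9, 92.9, 244.5]
ee_rot: [0.655, 0.756, 0.003, 0.002]
contact_force: [-0.2, -0.2, -0.4]
finger_gap: 46.4
finger_force: 0.0
```

```bash
cat >> h.py <<'E'
def placed(c,mid=(564,130.7),zlo=75,zhi=100):
    a=np.radians(8.2);R=np.array([[np.cos(a),np.sin(a)],[-np.sin(a),np.cos(a)]])
    W=world(c);d=(W[...,:2]-mid)@R.T;px,py=d[...,0],d[...,1];Z=W[...,2]
    m=((abs(px)<122)&(py>-95)&(py<129)&(Z>zlo)&(Z<zhi)&((abs(py)>12))).astype(np.uint8)
    l,L,st,_=cv2.connectedComponentsWithStats(m)
    for i in range(1,l):
        if st[i,4]<100: continue
        k=L==i;r=cv2.minAreaRect(np.c_[px[k],py[k]].astype(np.float32));print('placed n',st[i,4],[np.round(x,1) for x in r],'y',py[k].min().round(1),py[k].max().round(1),'top',np.percentile(Z[k],[50,95]).round(1))
E
python3 - <<'E'
from h import *
o=status.get_obs();print(o['position'])
c=snap('wrist','w8.png');placed(c);plate(c);vials(c);a=snap('top');cases(a)
E
```

```text
[641.86836251  92.91256032 244.4910328 ]
placed n 992 [array([-120.8,   48.2]), array([13.2, 74.6]), np.float64(9.3)] y 12.3 85.8 top [96.  97.6]
placed n 193 [array([114.3,  17.8]), array([15.4, 11.1]), np.float64(1.3)] y 12.1 23.4 top [89.2 93.4]
placed n 679 [array([ 70.3, -48.9]), array([72.8, 36. ]), np.float64(89.9)] y -85.3 -12.5 top [84.3 85.6]
placed n 262 [array([ 70.2, -21.9]), array([21.2, 11.4]), np.float64(0.0)] y -27.6 -16.1 top [78.5 79.6]
placed n 376 [array([ 70.1, -39.7]), array([17.4, 20.1]), np.float64(0.1)] y -49.7 -29.6 top [81.5 82.6]
placed n 157 [array([ 74.3, -69.1]), array([13.7, 13.6]), np.float64(3.6)] y -76.1 -62.3 top [80.4 81.5]
plane n 21885 rms 0.69 z mid 61.2 cradle -0.0001 plate 0.0003
cradle(right) green 232 -63.4 -9.7 mid -36.59 bubble 16 -26.95
plate(far) green 393 -79.8 -20.4 mid -50.07 bubble 52 -53.01
case 326 px [317. 220.] c [ 431.7 -206.5] LxW 111.3 37.2 widthdir 89.2 269.2 top 31.0
case 246 px [377. 217.] c [ 441.1 -401.2] LxW 81.5 38.5 widthdir 84.2 264.2 top 32.4
case 253 px [347. 221.] c [ 427.2 -302.3] LxW 75.2 37.7 widthdir -86.0 94.0 top 31.1
```

{"method": "step_arm", "body": {
  "series": [
    {"travel": [-0.05,-0.09,0],"dr": [0,0,0.04]},
    {"travel": [-0.1,-0.18,0],"dr": [0,0,0.08]},
    {"travel": [-0.15,-0.27,0],"dr": [0,0,0.12]},
    {"travel": [-0.2,-0.36,0],"dr": [0,0,0.16]},
    {"travel": [-0.25,-0.45,0],"dr": [0,0,0.2]},
    {"travel": [-0.3,-0.54,0],"dr": [0,0,0.24]},
    {"travel": [-0.35,-0.63,0],"dr": [0,0,0.28]},
    {"travel": [-0.4,-0.72,0],"dr": [0,0,0.32]},
    {"travel": [-0.45,-0.81,0],"dr": [0,0,0.36]},
    {"travel": [-0.5,-0.9,0],"dr": [0,0,0.4]}
  ],
  "claw": 0.35
}}

```text
t: 18.2
position: [513.6, -132.5, 238.0]
ee_rot: [0.082, 0.997, 0.0, -0.001]
contact_force: [-0.5, -0.9, 0.2]
finger_gap: 63.1
finger_force: 0.0
```

{"method": "step_arm", "body": {
  "series": [
    {"travel": [-0.08,-0.15,0],"dr": [0,0,0.04]},
    {"travel": [-0.16,-0.3,0],"dr": [0,0,0.077]},
    {"travel": [-0.24,-0.45,-0.05],"dr": [0,0,0.077]},
    {"travel": [-0.3,-0.6,-0.1],"dr": [0,0,0.077]},
    {"travel": [-0.36,-0.672,-0.2],"dr": [0,0,0.077]},
    {"travel": [-0.36,-0.672,-0.3],"dr": [0,0,0.077]},
    {"travel": [-0.36,-0.672,-0.4],"dr": [0,0,0.077]},
    {"travel": [-0.36,-0.672,-0.5],"dr": [0,0,0.077]},
    {"travel": [-0.36,-0.672,-0.5],"dr": [0,0,0.077]},
    {"travel": [-0.36,-0.672,-0.5],"dr": [0,0,0.077]}
  ]
}}

```text
t: 19.2
position: [424.3, -299.5, 113.7]
ee_rot: [-0.036, 0.999, 0.001, -0.001]
contact_force: [0.4, 0.6, -0.4]
finger_gap: 62.8
finger_force: 0.0
```

Run:
```python
from h import *
o=status.get_obs();print(o['position'],o['joints'].round(2));print(np.degrees(2*np.arctan2(o['ee_rot'][1],o['ee_rot'][0]))-90)
cases(snap('wrist'));print('top');cases(snap('top'))
```

```text
[ 424.27102911 -299.51241717  113.6609541 ] [ 0.46  0.56  0.06  2.18 -0.08  0.41  2.23]
94.10569655182903
case 4891 px [372. 197.] c [ 421.9 -203.4] LxW 93.1 37.0 widthdir 89.3 269.3 top 29.0
case 4186 px [249. 205.] c [ 426.7 -299.5] LxW 75.6 36.0 widthdir -85.7 94.3 top 29.2
case 4127 px [126. 203.] c [ 437.5 -397.9] LxW 75.9 37.0 widthdir 82.3 262.3 top 29.0
top
case 315 px [317. 220.] c [ 431.4 -206. ] LxW 111.4 37.8 widthdir 89.8 269.8 top 31.5
```

{"method": "step_arm", "body": {
  "series": [
    {"travel": [0.009,-0.003,-0.12],"dr": [0,0,0]},
    {"travel": [0.009,-0.003,-0.24],"dr": [0,0,0]},
    {"travel": [0.009,-0.003,-0.3],"dr": [0,0,0]},
    {"travel": [0.009,-0.003,-0.326],"dr": [0,0,0]},
    {"travel": [0.009,-0.003,-0.326],"dr": [0,0,0]},
    {"travel": [0.009,-0.003,-0.326],"dr": [0,0,0]}
  ]
}}

```text
t: 19.9
position: [427.7, -300.9, 33.8]
ee_rot: [-0.036, 0.999, -0.0, 0.001]
contact_force: [0.7, -0.4, -0.6]
finger_gap: 63.0
finger_force: 0.0
```

{"method": "step_arm", "body": {
  "series": [
    {"travel": [0,0,0],"dr": [0,0,0]},
    {"travel": [0,0,0],"dr": [0,0,0]},
    {"travel": [0,0,0],"dr": [0,0,0]},
    {"travel": [0,0,0],"dr": [0,0,0]}
  ],
  "claw": -1
}}

```text
t: 20.3
position: [427.4, -300.7, 33.0]
ee_rot: [-0.036, 0.999, -0.0, 0.0]
contact_force: [-0.4, 0.5, 6.6]
finger_gap: 35.7
finger_force: 24.9
```

{"method": "step_arm", "body": {
  "series": [
    {"travel": [0,0,0.15],"dr": [0,0,0]},
    {"travel": [0,0,0.3],"dr": [0,0,-0.04]},
    {"travel": [0.04,0.06,0.45],"dr": [0,0,-0.08]},
    {"travel": [0.08,0.12,0.5],"dr": [0,0,-0.12]},
    {"travel": [0.12,0.2,0.5],"dr": [0,0,-0.16]},
    {"travel": [0.16,0.28,0.5],"dr": [0,0,-0.2]},
    {"travel": [0.2,0.36,0.5],"dr": [0,0,-0.24]},
    {"travel": [0.24,0.44,0.5],"dr": [0,0,-0.28]},
    {"travel": [0.288,0.52,0.5],"dr": [0,0,-0.32]},
    {"travel": [0.288,0.6,0.5],"dr": [0,0,-0.36]}
  ]
}}

```text
t: 21.3
position: [500.7, -149.5, 157.7]
ee_rot: [0.507, 0.862, 0.0, 0.001]
contact_force: [-0.1, -0.2, -1.7]
finger_gap: 36.1
finger_force: 25.0
```

{"method": "step_arm", "body": {
  "series": [
    {"travel": [0.05,0.13,0],"dr": [0,0,-0.04]},
    {"travel": [0.1,0.26,0],"dr": [0,0,-0.08]},
    {"travel": [0.15,0.39,0],"dr": [0,0,-0.117]},
    {"travel": [0.2,0.52,0],"dr": [0,0,-0.117]},
    {"travel": [0.25,0.65,0],"dr": [0,0,-0.117]},
    {"travel": [0.289,0.78,0],"dr": [0,0,-0.117]},
    {"travel": [0.289,0.88,0],"dr": [0,0,-0.117]},
    {"travel": [0.289,0.928,0],"dr": [0,0,-0.117]},
    {"travel": [0.289,0.928,0],"dr": [0,0,-0.117]},
    {"travel": [0.289,0.928,0],"dr": [0,0,-0.117]}
  ]
}}

```text
t: 22.3
position: [571.2, 80.1, 157.8]
ee_rot: [0.655, 0.756, -0.0, 0.0]
contact_force: [0.4, 0.1, -1.8]
finger_gap: 36.0
finger_force: 25.0
```

Run:
```python
from h import *
o=status.get_obs();print(o['position'],o['finger_gap'],o['finger_force']);print(np.degrees(2*np.arctan2(o['ee_rot'][1],o['ee_rot'][0]))-90)
held(snap('wrist'),o['position'])
```

```text
[571.18052015  80.08911797 157.83482119] 35.95436507470843 24.99870389699936
8.203136756623678
-45 577 z [-7.8 -4.9 -3.9] x -18.0 18.0
-30 7 z [-4.5 -4.3 -4. ] x -18.0 17.0
-15 217 z [-5.8 -4.6 -3.8] x -18.0 18.0
0 378 z [-7.  -4.6 -3.8] x -18.0 18.0
15 1240 z [-11.4 -10.2  -4.3] x -18.0 18.0
30 1343 z [-15.7  -7.2  -4.1] x -18.0 18.0
y range -36.8 38.8
```

{"method": "step_arm", "body": {
  "series": [
    {"travel": [0,0.003,-0.1],"dr": [0,0,0]},
    {"travel": [0,0.003,-0.18],"dr": [0,0,0]},
    {"travel": [0,0.003,-0.23],"dr": [0,0,0]},
    {"travel": [0,0.003,-0.255],"dr": [0,0,0]},
    {"travel": [0,0.003,-0.272],"dr": [0,0,0]},
    {"travel": [0,0.003,-0.272],"dr": [0,0,0]},
    {"travel": [0,0.003,-0.272],"dr": [0,0,0]}
  ]
}}

```text
t: 23.05
position: [571.8, 82.0, 90.3]
ee_rot: [0.654, 0.756, 0.0, 0.0]
contact_force: [0.2, 0.5, -0.7]
finger_gap: 35.8
finger_force: 25.0
```

{"method": "step_arm", "body": {
  "series": [
    {"travel": [0,0,0],"dr": [0,0,0]},
    {"travel": [0,0,0],"dr": [0,0,0]},
    {"travel": [0,0,0.05],"dr": [0,0,0]},
    {"travel": [0,0,0.15],"dr": [0,0,0]},
    {"travel": [0,0,0.3],"dr": [0,0,0]},
    {"travel": [0,0,0.5],"dr": [0,0,0]},
    {"travel": [0,0,0.6],"dr": [0,0,0]},
    {"travel": [0,0,0.6],"dr": [0,0,0]}
  ],
  "claw": 0.0
}}

```text
t: 23.85
position: [573.1, 81.9, 244.2]
ee_rot: [0.654, 0.756, 0.003, 0.002]
contact_force: [0.5, 0.2, -0.1]
finger_gap: 46.7
finger_force: 0.0
```

Run:
```python
from h import *
o=status.get_obs();print(o['position'])
c=snap('wrist','w9.png');placed(c);plate(c);a=snap('top');cases(a)
```

```text
[573.08942462  81.91991678 244.22515252]
placed n 844 [array([-120.8,   47.5]), array([12.4, 73.6]), np.float64(9.4)] y 12.2 84.7 top [96.2 97.8]
placed n 235 [array([114.1,  17.7]), array([15.6, 11.2]), np.float64(1.1)] y 12.0 23.4 top [87.7 93.7]
placed n 895 [array([ 70.3, -48.8]), array([36.6, 73.5]), np.float64(0.2)] y -85.6 -12.2 top [84.  85.5]
placed n 715 [array([  1. , -49.3]), array([36. , 73.4]), np.float64(0.1)] y -86.1 -12.6 top [84.3 85.6]
placed n 264 [array([  1.4, -22.7]), array([21.2, 11.9]), np.float64(0.1)] y -28.6 -16.7 top [78.5 79.8]
placed n 268 [array([ 70.4, -21.9]), array([11.3, 22.3]), np.float64(89.7)] y -27.6 -16.2 top [78.6 79.8]
placed n 359 [array([  1.3, -39.9]), array([19.4, 17.3]), np.float64(90.0)] y -49.6 -30.2 top [81.5 82.6]
placed n 396 [array([ 70.3, -39.8]), array([18.3, 20.2]), np.float64(0.5)] y -49.9 -29.7 top [81.5 82.7]
placed n 158 [array([ 74. , -68.9]), array([13.6, 13.4]), np.float64(4.7)] y -75.6 -62.2 top [80.4 81.7]
placed n 155 [array([  5. , -69.7]), array([12.6, 14. ]), np.float64(0.1)] y -76.7 -62.7 top [80.5 81.7]
plane n 16052 rms 0.7 z mid 61.2 cradle -0.0 plate 0.0002
case 329 px [317. 220.] c [ 431.8 -206.5] LxW 111.4 37.6 widthdir 89.1 269.1 top 31.9
case 257 px [377. 217.] c [ 438.  -400.6] LxW 75.8 37.8 widthdir 82.8 262.8 top 31.3
```

{"method": "step_arm", "body": {
  "series": [
    {"travel": [-0.03,-0.1,0],"dr": [0,0,0.04]},
    {"travel": [-0.06,-0.2,0],"dr": [0,0,0.08]},
    {"travel": [-0.09,-0.3,0],"dr": [0,0,0.12]},
    {"travel": [-0.12,-0.4,0],"dr": [0,0,0.16]},
    {"travel": [-0.15,-0.5,0],"dr": [0,0,0.2]},
    {"travel": [-0.18,-0.6,0],"dr": [0,0,0.24]},
    {"travel": [-0.21,-0.7,0],"dr": [0,0,0.28]},
    {"travel": [-0.24,-0.8,0],"dr": [0,0,0.32]},
    {"travel": [-0.25,-0.9,0],"dr": [0,0,0.36]},
    {"travel": [-0.25,-0.95,0],"dr": [0,0,0.4]}
  ],
  "claw": 0.35
}}

```text
t: 24.95
position: [507.5, -157.4, 238.8]
ee_rot: [0.084, 0.997, -0.0, -0.001]
contact_force: [-0.2, -0.9, 0.6]
finger_gap: 63.0
finger_force: 0.0
```

{"method": "step_arm", "body": {
  "series": [
    {"travel": [-0.05,-0.16,0],"dr": [0,0,0.012]},
    {"travel": [-0.1,-0.32,0],"dr": [0,0,0.012]},
    {"travel": [-0.15,-0.48,-0.05],"dr": [0,0,0.012]},
    {"travel": [-0.2,-0.64,-0.1],"dr": [0,0,0.012]},
    {"travel": [-0.25,-0.8,-0.2],"dr": [0,0,0.012]},
    {"travel": [-0.288,-0.9,-0.3],"dr": [0,0,0.012]},
    {"travel": [-0.288,-0.972,-0.4],"dr": [0,0,0.012]},
    {"travel": [-0.288,-0.972,-0.5],"dr": [0,0,0.012]},
    {"travel": [-0.288,-0.972,-0.5],"dr": [0,0,0.012]},
    {"travel": [-0.288,-0.972,-0.5],"dr": [0,0,0.012]}
  ]
}}

```text
t: 25.95
position: [436.3, -397.7, 114.0]
ee_rot: [0.066, 0.998, 0.001, -0.001]
contact_force: [-0.7, -0.4, 0.6]
finger_gap: 62.9
finger_force: 0.0
```

Run:
```python
from h import *
o=status.get_obs();print(o['position'],o['joints'].round(2));print(np.degrees(2*np.arctan2(o['ee_rot'][1],o['ee_rot'][0]))-90)
cases(snap('wrist'));print('top');cases(snap('top'))
```

```text
[ 436.34228958 -397.72035932  114.01689715] [ 0.47  0.63  0.26  2.03 -0.3   0.53  2.38]
82.40418092031311
case 6010 px [490. 164.] c [ 430.6 -205.1] LxW 110.3 36.0 widthdir 89.8 269.8 top 29.0
case 4195 px [249. 204.] c [ 437.7 -398. ] LxW 75.7 36.0 widthdir 82.2 262.2 top 29.2
top
case 312 px [317. 220.] c [ 431.4 -206.2] LxW 111.6 36.7 widthdir 89.5 269.5 top 32.0
```

{"method": "step_arm", "body": {
  "series": [
    {"travel": [0.005,-0.003,-0.12],"dr": [0,0,0]},
    {"travel": [0.005,-0.003,-0.24],"dr": [0,0,0]},
    {"travel": [0.005,-0.003,-0.3],"dr": [0,0,0]},
    {"travel": [0.005,-0.003,-0.328],"dr": [0,0,0]},
    {"travel": [0.005,-0.003,-0.328],"dr": [0,0,0]},
    {"travel": [0.005,-0.003,-0.328],"dr": [0,0,0]}
  ]
}}

```text
t: 26.65
position: [438.6, -399.5, 33.7]
ee_rot: [0.066, 0.998, -0.0, 0.001]
contact_force: [-0.3, 0.7, -0.1]
finger_gap: 62.7
finger_force: 0.0
```

{"method": "step_arm", "body": {
  "series": [
    {"travel": [0,0,0],"dr": [0,0,0]},
    {"travel": [0,0,0],"dr": [0,0,0]},
    {"travel": [0,0,0],"dr": [0,0,0]},
    {"travel": [0,0,0],"dr": [0,0,0]}
  ],
  "claw": -1
}}

```text
t: 27.05
position: [438.3, -399.2, 33.0]
ee_rot: [0.066, 0.998, -0.0, 0.0]
contact_force: [-0.5, 0.9, 5.7]
finger_gap: 35.9
finger_force: 24.9
```

{"method": "step_arm", "body": {
  "series": [
    {"travel": [0,0,0.15],"dr": [0,0,0]},
    {"travel": [0,0,0.3],"dr": [0,0,-0.04]},
    {"travel": [0.02,0.1,0.45],"dr": [0,0,-0.08]},
    {"travel": [0.04,0.2,0.5],"dr": [0,0,-0.12]},
    {"travel": [0.06,0.32,0.5],"dr": [0,0,-0.16]},
    {"travel": [0.08,0.44,0.5],"dr": [0,0,-0.2]},
    {"travel": [0.1,0.56,0.5],"dr": [0,0,-0.24]},
    {"travel": [0.12,0.68,0.5],"dr": [0,0,-0.28]},
    {"travel": [0.14,0.8,0.5],"dr": [0,0,-0.32]},
    {"travel": [0.154,0.931,0.5],"dr": [0,0,-0.36]}
  ]
}}

```text
t: 28.05
position: [476.9, -165.3, 157.8]
ee_rot: [0.593, 0.805, 0.0, 0.0]
contact_force: [0.0, 0.5, -1.2]
finger_gap: 36.1
finger_force: 25.0
```

{"method": "step_arm", "body": {
  "series": [
    {"travel": [0.02,0.13,0],"dr": [0,0,-0.03]},
    {"travel": [0.04,0.26,0],"dr": [0,0,-0.052]},
    {"travel": [0.06,0.39,0],"dr": [0,0,-0.052]},
    {"travel": [0.08,0.52,0],"dr": [0,0,-0.052]},
    {"travel": [0.1,0.65,0],"dr": [0,0,-0.052]},
    {"travel": [0.1,0.78,0],"dr": [0,0,-0.052]},
    {"travel": [0.1,0.88,0],"dr": [0,0,-0.052]},
    {"travel": [0.1,0.95,0],"dr": [0,0,-0.052]},
    {"travel": [0.1,0.95,0],"dr": [0,0,-0.052]},
    {"travel": [0.1,0.95,0],"dr": [0,0,-0.052]}
  ]
}}

```text
t: 29.05
position: [501.6, 71.0, 157.7]
ee_rot: [0.654, 0.756, -0.0, 0.0]
contact_force: [0.8, -1.5, -0.8]
finger_gap: 36.1
finger_force: 25.0
```

Run:
```python
from h import *
o=status.get_obs();print(o['position'],o['finger_gap'],o['finger_force']);print(np.degrees(2*np.arctan2(o['ee_rot'][1],o['ee_rot'][0]))-90)
held(snap('wrist'),o['position'])
```

```text
[501.6010983   70.99534273 157.74498178] 36.1178228790867 24.99958723783493
8.297875508173263
-45 614 z [-8.1 -4.9 -3.9] x -18.0 18.0
-30 9 z [-4.4 -3.7 -3.4] x -18.0 17.0
-15 218 z [-5.7 -4.7 -3.8] x -18.0 18.0
0 385 z [-7.3 -4.6 -3.7] x -19.0 18.0
15 1248 z [-11.4 -10.1  -4.3] x -18.0 18.0
30 1395 z [-17.1  -8.9  -4. ] x -18.0 18.0
y range -37.0 38.9
```

{"method": "step_arm", "body": {
  "series": [
    {"travel": [0,0,-0.1],"dr": [0,0,0]},
    {"travel": [0,0,-0.18],"dr": [0,0,0]},
    {"travel": [0,0,-0.23],"dr": [0,0,0]},
    {"travel": [0,0,-0.255],"dr": [0,0,0]},
    {"travel": [0,0,-0.272],"dr": [0,0,0]},
    {"travel": [0,0,-0.272],"dr": [0,0,0]},
    {"travel": [0,0,-0.272],"dr": [0,0,0]}
  ]
}}

```text
t: 29.8
position: [502.0, 70.8, 90.2]
ee_rot: [0.655, 0.756, 0.0, 0.0]
contact_force: [1.1, -0.5, -0.9]
finger_gap: 36.0
finger_force: 25.0
```

{"method": "step_arm", "body": {
  "series": [
    {"travel": [0,0,0],"dr": [0,0,0]},
    {"travel": [0,0,0],"dr": [0,0,0]},
    {"travel": [0,0,0.05],"dr": [0,0,0]},
    {"travel": [0,0,0.15],"dr": [0,0,0]},
    {"travel": [0,0,0.3],"dr": [0,0,0]},
    {"travel": [0,0,0.5],"dr": [0,0,0]},
    {"travel": [0,0,0.6],"dr": [0,0,0]},
    {"travel": [0,0,0.6],"dr": [0,0,0]}
  ],
  "claw": 0.0
}}

```text
t: 30.6
position: [503.2, 71.2, 242.9]
ee_rot: [0.654, 0.756, 0.002, 0.001]
contact_force: [0.1, -0.4, -0.5]
finger_gap: 46.4
finger_force: 0.0
```

Run:
```python
from h import *
o=status.get_obs();print(o['position'])
c=snap('wrist','w10.png');placed(c);plate(c);a=snap('top');cases(a)
```

```text
[503.17052499  71.24901675 242.86077184]
placed n 698 [array([-121.1,   46.9]), array([12.2, 71.8]), np.float64(9.6)] y 12.6 83.2 top [96.4 97.8]
placed n 258 [array([114.1,  17.9]), array([15.7, 10.3]), np.float64(1.4)] y 12.5 23.0 top [86.  93.5]
placed n 751 [array([-69.7, -49.3]), array([36. , 74.6]), np.float64(0.0)] y -86.6 -12.0 top [84.4 85.6]
placed n 917 [array([  1. , -48.6]), array([36.6, 73.5]), np.float64(0.4)] y -85.4 -12.0 top [84.  85.5]
placed n 1483 [array([ 70.2, -48.7]), array([73.5, 37.2]), np.float64(89.9)] y -85.4 -12.0 top [82.2 85.3]
placed n 672 [array([  1. , -33.5]), array([22.3, 33.3]), np.float64(0.1)] y -50.2 -16.8 top [80.4 82.5]
placed n 264 [array([-69.5, -23.2]), array([11.4, 21.1]), np.float64(89.7)] y -29.0 -17.5 top [78.6 79.8]
placed n 375 [array([-69.6, -41.1]), array([20.2, 17.3]), np.float64(89.9)] y -51.2 -31.0 top [81.5 82.7]
placed n 428 [array([ 70.2, -39.8]), array([19. , 20.3]), np.float64(0.0)] y -49.9 -29.6 top [81.5 82.7]
placed n 159 [array([  4.9, -69.6]), array([13.2, 13.8]), np.float64(47.5)] y -76.6 -62.8 top [80.4 81.6]
placed n 170 [array([ 74.1, -69. ]), array([14. , 13.4]), np.float64(3.8)] y -75.8 -62.2 top [80.4 81.3]
placed n 155 [array([-65.4, -70.5]), array([13.5, 13.7]), np.float64(45.9)] y -77.8 -63.6 top [80.5 81.6]
plane n 8477 rms 0.69 z mid 61.2 cradle -0.0 plate 0.0004
case 330 px [317. 220.] c [ 431.6 -206.2] LxW 111.3 36.8 widthdir 89.3 269.3 top 30.9
```

{"method": "step_arm", "body": {
  "series": [
    {"travel": [-0.03,-0.1,0],"dr": [0,0,0.045]},
    {"travel": [-0.06,-0.2,0],"dr": [0,0,0.09]},
    {"travel": [-0.09,-0.3,0],"dr": [0,0,0.135]},
    {"travel": [-0.12,-0.4,0],"dr": [0,0,0.18]},
    {"travel": [-0.15,-0.5,0],"dr": [0,0,0.225]},
    {"travel": [-0.18,-0.6,0],"dr": [0,0,0.27]},
    {"travel": [-0.21,-0.7,0],"dr": [0,0,0.315]},
    {"travel": [-0.24,-0.8,0],"dr": [0,0,0.36]},
    {"travel": [-0.27,-0.9,0],"dr": [0,0,0.405]},
    {"travel": [-0.285,-1,0],"dr": [0,0,0.43]}
  ],
  "claw": 0.35
}}

```text
t: 31.7
position: [429.0, -179.5, 238.6]
ee_rot: [0.035, 0.999, 0.001, -0.001]
contact_force: [0.6, 1.1, -0.4]
finger_gap: 62.9
finger_force: 0.0
```

{"method": "step_arm", "body": {
  "series": [
    {"travel": [0,-0.1,-0.1],"dr": [0,0,0.021]},
    {"travel": [0,-0.1,-0.25],"dr": [0,0,0.021]},
    {"travel": [0,-0.1,-0.4],"dr": [0,0,0.021]},
    {"travel": [0,-0.1,-0.5],"dr": [0,0,0.021]},
    {"travel": [0,-0.1,-0.5],"dr": [0,0,0.021]},
    {"travel": [0,-0.1,-0.5],"dr": [0,0,0.021]},
    {"travel": [0,-0.1,-0.5],"dr": [0,0,0.021]}
  ]
}}

```text
t: 32.4
position: [430.7, -204.1, 115.5]
ee_rot: [0.005, 1.0, -0.0, 0.0]
contact_force: [0.2, 0.8, -0.1]
finger_gap: 62.1
finger_force: 0.0
```

Run:
```python
from h import *
o=status.get_obs();print(o['position'],o['joints'].round(2));print(np.degrees(2*np.arctan2(o['ee_rot'][1],o['ee_rot'][0]))-90)
cases(snap('wrist'));
```

```text
[ 430.67885279 -204.06273988  115.50266529] [ 0.1   0.54  0.32  2.29 -0.46  0.37  2.37]
89.41950157511604
case 5852 px [250. 199.] c [ 430.5 -203.3] LxW 110.0 36.1 widthdir 89.2 269.2 top 29.1
```

{"method": "step_arm", "body": {
  "series": [
    {"travel": [0,0,-0.12],"dr": [0,0,0]},
    {"travel": [0,0,-0.24],"dr": [0,0,0]},
    {"travel": [0,0,-0.3],"dr": [0,0,0]},
    {"travel": [0,0,-0.332],"dr": [0,0,0]},
    {"travel": [0,0,-0.332],"dr": [0,0,0]},
    {"travel": [0,0,-0.332],"dr": [0,0,0]}
  ]
}}

```text
t: 33.05
position: [430.9, -204.0, 32.6]
ee_rot: [0.005, 1.0, -0.0, 0.001]
contact_force: [0.4, 0.1, -0.3]
finger_gap: 62.7
finger_force: 0.0
```

{"method": "step_arm", "body": {
  "series": [
    {"travel": [0,0,0],"dr": [0,0,0]},
    {"travel": [0,0,0],"dr": [0,0,0]},
    {"travel": [0,0,0],"dr": [0,0,0]},
    {"travel": [0,0,0],"dr": [0,0,0]}
  ],
  "claw": -1
}}

```text
t: 33.45
position: [430.7, -203.9, 32.0]
ee_rot: [0.005, 1.0, -0.0, 0.0]
contact_force: [-0.1, 1.0, 6.4]
finger_gap: 36.1
finger_force: 24.9
```

{"method": "step_arm", "body": {
  "series": [
    {"travel": [0,0,0.15],"dr": [0,0,0]},
    {"travel": [0,0,0.3],"dr": [0,0,-0.04]},
    {"travel": [0.04,0.08,0.45],"dr": [0,0,-0.08]},
    {"travel": [0.08,0.16,0.56],"dr": [0,0,-0.12]},
    {"travel": [0.12,0.26,0.56],"dr": [0,0,-0.16]},
    {"travel": [0.16,0.36,0.56],"dr": [0,0,-0.2]},
    {"travel": [0.2,0.46,0.56],"dr": [0,0,-0.24]},
    {"travel": [0.24,0.56,0.56],"dr": [0,0,-0.28]},
    {"travel": [0.27,0.66,0.56],"dr": [0,0,-0.32]},
    {"travel": [0.296,0.776,0.56],"dr": [0,0,-0.36]}
  ]
}}

```text
t: 34.45
position: [504.6, -9.0, 171.7]
ee_rot: [0.542, 0.84, -0.0, 0.0]
contact_force: [0.4, 0.0, -1.8]
finger_gap: 35.7
finger_force: 25.0
```

{"method": "step_arm", "body": {
  "series": [
    {"travel": [0.04,0.1,0],"dr": [0,0,-0.04]},
    {"travel": [0.08,0.2,0],"dr": [0,0,-0.08]},
    {"travel": [0.12,0.32,0],"dr": [0,0,-0.091]},
    {"travel": [0.16,0.44,0],"dr": [0,0,-0.091]},
    {"travel": [0.2,0.56,0],"dr": [0,0,-0.091]},
    {"travel": [0.2,0.68,0],"dr": [0,0,-0.091]},
    {"travel": [0.2,0.78,0],"dr": [0,0,-0.091]},
    {"travel": [0.2,0.82,0],"dr": [0,0,-0.091]},
    {"travel": [0.2,0.82,0],"dr": [0,0,-0.091]},
    {"travel": [0.2,0.82,0],"dr": [0,0,-0.091]}
  ]
}}

```text
t: 35.45
position: [554.3, 193.9, 171.8]
ee_rot: [0.655, 0.756, -0.0, 0.0]
contact_force: [0.3, 0.6, -1.8]
finger_gap: 35.7
finger_force: 25.0
```

Run:
```python
from h import *
o=status.get_obs();print(o['position'],o['finger_gap'],o['finger_force']);print(np.degrees(2*np.arctan2(o['ee_rot'][1],o['ee_rot'][0]))-90)
held(snap('wrist'),o['position'])
```

```text
[554.26567081 193.88483719 171.78318611] 35.72296052867985 24.99766319990158
8.199630946443861
-60 832 z [-15.1  -9.8  -4.1] x -18.0 18.0
-45 309 z [-6.2 -3.8 -3. ] x -18.0 18.0
-30 21 z [-3.9 -3.6 -2.7] x -18.0 17.0
-15 249 z [-8.7 -3.9 -3. ] x -18.0 17.0
0 426 z [-7.9 -3.8 -2.8] x -19.0 18.0
15 487 z [-10.4  -3.8  -2.9] x -18.0 18.0
30 1243 z [-10.8  -9.2  -3.4] x -18.0 18.0
45 1534 z [-16.4  -8.4  -3.1] x -18.0 18.0
y range -53.0 55.5
```

{"method": "step_arm", "body": {
  "series": [
    {"travel": [0,0.003,-0.1],"dr": [0,0,0]},
    {"travel": [0,0.003,-0.2],"dr": [0,0,0]},
    {"travel": [0,0.003,-0.28],"dr": [0,0,0]},
    {"travel": [0,0.003,-0.315],"dr": [0,0,0]},
    {"travel": [0,0.003,-0.332],"dr": [0,0,0]},
    {"travel": [0,0.003,-0.332],"dr": [0,0,0]},
    {"travel": [0,0.003,-0.332],"dr": [0,0,0]}
  ]
}}

```text
t: 36.2
position: [555.0, 195.6, 89.6]
ee_rot: [0.655, 0.756, 0.0, 0.0]
contact_force: [-0.6, 0.1, -2.7]
finger_gap: 35.5
finger_force: 25.0
```

{"method": "step_arm", "body": {
  "series": [
    {"travel": [0,0,0],"dr": [0,0,0]},
    {"travel": [0,0,0],"dr": [0,0,0]},
    {"travel": [0,0,0.05],"dr": [0,0,0]},
    {"travel": [0,0,0.15],"dr": [0,0,0]},
    {"travel": [0,0,0.3],"dr": [0,0,0]},
    {"travel": [0,0,0.5],"dr": [0,0,0]},
    {"travel": [0,0,0.7],"dr": [0,0,0]},
    {"travel": [0,0,0.9],"dr": [0,0,0]},
    {"travel": [0,0,0.9],"dr": [0,0,0]},
    {"travel": [0,0,0.9],"dr": [0,0,0]}
  ],
  "claw": 0.1
}}

```text
t: 37.2
position: [554.5, 195.9, 315.4]
ee_rot: [0.654, 0.756, 0.001, 0.0]
contact_force: [-0.4, -1.0, -1.0]
finger_gap: 51.1
finger_force: 0.0
```

Run:
```python
from h import *
o=status.get_obs();print(o['position'])
c=snap('wrist','w11.png');placed(c);plate(c);a=snap('top','t11.png');cases(a)
b=snap('scene')
for n,k in(('wrist',c),('top',a),('scene',b)):
    W=world(k);m=(W[...,2]>118)&(W[...,2]<140)&(np.hypot(W[...,0]-374,W[...,1]-297)<60);q=W[m];print(n,len(q),q.mean(0).round(1) if len(q) else '',(q.max(0)-q.min(0)).round(1) if len(q) else '')
```

```text
[554.52187368 195.9040488  315.40274806]
placed n 635 [array([ 0.8, 66.2]), array([108.6,  35.8]), np.float64(89.4)] y 12.0 120.4 top [84.4 85.8]
placed n 180 [array([  0.8, 108.8]), array([20.8, 11. ]), np.float64(0.2)] y 103.3 114.3 top [78.5 79.8]
placed n 235 [array([ 0.8, 74.1]), array([16.2, 20.2]), np.float64(0.3)] y 64.1 84.2 top [81.5 82.9]
placed n 422 [array([-117. ,   48.4]), array([13.1, 73.1]), np.float64(2.7)] y 12.1 84.7 top [96.1 97.7]
placed n 100 [array([ 4.1, 27.4]), array([13.1, 12.8]), np.float64(89.6)] y 20.9 33.9 top [80.4 81.6]
placed n 150 [array([114.5,  17.9]), array([11.5, 15. ]), np.float64(87.8)] y 12.0 23.6 top [86.7 93.3]
placed n 126 [array([-53. , -40.2]), array([ 3.8, 56.4]), np.float64(1.0)] y -68.4 -12.1 top [84.2 85.5]
placed n 593 [array([  1. , -38.2]), array([35.7, 52.6]), np.float64(0.5)] y -64.7 -12.1 top [81.6 85.2]
placed n 118 [array([ 53.9, -38.5]), array([51.9,  4.7]), np.float64(87.8)] y -64.5 -12.5 top [84.2 85.4]
plane n 4167 rms 0.74 z mid 61.1 cradle -0.0001 plate 0.0003
wrist 388 [378.3 295.3 130.1] [18.5 17.5 16.9]
top 33 [375.9 291.5 130.3] [15.1 16.6 19. ]
scene 31 [380.1 292.3 129.1] [17.8 17.  16.2]
```

View pics/w11.png

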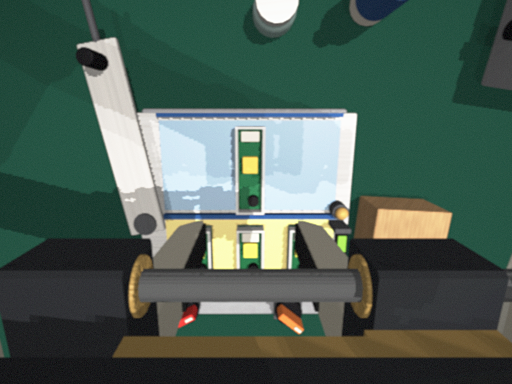

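The wrist view shows the long case at (250,170) between the blue ribs and the shorts in the yellow row. The keeper peg is at (92,58) and the hinge at (145,223). I'll grip the peg.

{"method": "step_arm", "body": {
  "series": [
    {"travel": [-0.14,0.08,-0.05],"dr": [0,0,0.02]},
    {"travel": [-0.28,0.16,-0.1],"dr": [0,0,0.051]},
    {"travel": [-0.42,0.24,-0.2],"dr": [0,0,0.051]},
    {"travel": [-0.56,0.32,-0.3],"dr": [0,0,0.051]},
    {"travel": [-0.706,0.393,-0.4],"dr": [0,0,0.051]},
    {"travel": [-0.706,0.393,-0.46],"dr": [0,0,0.051]},
    {"travel": [-0.706,0.393,-0.46],"dr": [0,0,0.051]},
    {"travel": [-0.706,0.393,-0.46],"dr": [0,0,0.051]}
  ]
}}

```text
t: 38.15
position: [378.4, 293.5, 198.6]
ee_rot: [0.592, 0.806, -0.001, 0.0]
contact_force: [0.6, 0.0, -0.4]
finger_gap: 51.2
finger_force: 0.0
```

{"method": "step_arm", "body": {
  "series": [
    {"travel": [0,0,-0.1],"dr": [0,0,0]},
    {"travel": [0,0,-0.2],"dr": [0,0,0]},
    {"travel": [0,0,-0.26],"dr": [0,0,0]},
    {"travel": [0,0,-0.284],"dr": [0,0,0]},
    {"travel": [0,0,-0.284],"dr": [0,0,0]},
    {"travel": [0,0,-0.284],"dr": [0,0,0]}
  ]
}}

```text
t: 38.75
position: [378.8, 293.9, 128.5]
ee_rot: [0.592, 0.806, 0.001, 0.0]
contact_force: [0.7, -0.1, 0.3]
finger_gap: 51.1
finger_force: 0.0
```

{"method": "step_arm", "body": {
  "series": [
    {"travel": [0,0,0],"dr": [0,0,0]},
    {"travel": [0,0,0],"dr": [0,0,0]},
    {"travel": [0,0,0],"dr": [0,0,0]},
    {"travel": [0,0,0],"dr": [0,0,0]}
  ],
  "claw": -1,
  "newtons": 12
}}

```text
t: 39.15
position: [378.0, 294.3, 127.9]
ee_rot: [0.592, 0.806, 0.0, 0.0]
contact_force: [-0.4, 0.8, 0.3]
finger_gap: 24.0
finger_force: 0.0
```

Run:
```python
from h import *
o=status.get_obs();p=o['position'];print(p,o['joints'].round(2),o['finger_gap'],o['contact_force'].round(1))
Hc=np.array([435.3,111.2]);d=p[:2]-Hc;r=np.hypot(*d);f0=np.degrees(np.arctan2(d[1],d[0]));print(r,f0,np.degrees(2*np.arctan2(o['ee_rot'][1],o['ee_rot'][0]))-90)
q=p[:2];r=190
fs=list(np.arange(f0-6,12,-6))+[14,11,8.2,7.2]
prev=p[:2]
for i,f in enumerate(fs):
    t=Hc+r*np.array([np.cos(np.radians(f)),np.sin(np.radians(f))])
    if i%9==0: base=prev.copy();fb=f0 if i==0 else fs[i-1];print('call')
    print(np.round((t-base)/250,3),round((f-fb)/180,3),round(f,1));prev=t
```

```text
[377.95174286 294.28469038 127.93672115] [-1.34  0.66  0.86  2.29 -0.96  0.61  0.57] 24.02083850854561 [-0.4  0.8  0.3]
191.85626507362727 107.39230373367411 17.45184260810325
call
[0.079 0.013] -0.033 101.4
[0.158 0.024] -0.067 95.4
[0.237 0.028] -0.1 89.4
[0.317 0.023] -0.133 83.4
[0.395 0.009] -0.167 77.4
[ 0.472 -0.012] -0.2 71.4
[ 0.546 -0.041] -0.233 65.4
[ 0.616 -0.078] -0.267 59.4
[ 0.683 -0.122] -0.3 53.4
call
[ 0.061 -0.051] -0.033 47.4
[ 0.117 -0.108] -0.067 41.4
[ 0.166 -0.17 ] -0.1 35.4
[ 0.209 -0.237] -0.133 29.4
[ 0.244 -0.308] -0.167 23.4
[ 0.272 -0.383] -0.2 17.4
[ 0.284 -0.426] -0.219 14
[ 0.293 -0.465] -0.236 11
[ 0.299 -0.502] -0.251 8.2
call
[ 0.002 -0.013] -0.006 7.2
```

{"method": "step_arm", "body": {
  "series": [
    {"travel": [0,0,0],"dr": [0,0,0]},
    {"travel": [0.079,0.013,0],"dr": [0,0,-0.033]},
    {"travel": [0.158,0.024,0],"dr": [0,0,-0.067]},
    {"travel": [0.237,0.028,0],"dr": [0,0,-0.1]},
    {"travel": [0.317,0.023,0],"dr": [0,0,-0.133]},
    {"travel": [0.395,0.009,0],"dr": [0,0,-0.167]},
    {"travel": [0.472,-0.012,0],"dr": [0,0,-0.2]},
    {"travel": [0.546,-0.041,0],"dr": [0,0,-0.233]},
    {"travel": [0.616,-0.078,0],"dr": [0,0,-0.267]},
    {"travel": [0.683,-0.122,0],"dr": [0,0,-0.3]}
  ]
}}

```text
t: 40.15
position: [549.4, 264.2, 127.8]
ee_rot: [0.894, 0.448, 0.0, -0.0]
contact_force: [-2.0, 0.8, 3.4]
finger_gap: 17.7
finger_force: 12.0
```

{"method": "step_arm", "body": {
  "series": [
    {"travel": [0.061,-0.051,0],"dr": [0,0,-0.033]},
    {"travel": [0.117,-0.108,0],"dr": [0,0,-0.067]},
    {"travel": [0.166,-0.17,0],"dr": [0,0,-0.1]},
    {"travel": [0.209,-0.237,0],"dr": [0,0,-0.133]},
    {"travel": [0.244,-0.308,0],"dr": [0,0,-0.167]},
    {"travel": [0.272,-0.383,0],"dr": [0,0,-0.2]},
    {"travel": [0.284,-0.426,0],"dr": [0,0,-0.219]},
    {"travel": [0.293,-0.465,0],"dr": [0,0,-0.236]},
    {"travel": [0.299,-0.502,0],"dr": [0,0,-0.251]},
    {"travel": [0.299,-0.502,0],"dr": [0,0,-0.251]}
  ]
}}

```text
t: 41.15
position: [622.4, 140.1, 127.6]
ee_rot: [0.997, 0.072, -0.001, -0.002]
contact_force: [-0.6, 0.4, 0.1]
finger_gap: 27.9
finger_force: 0.5
```

Run:
```python
from h import *
o=status.get_obs();p=o['position'];print(p,o['finger_gap'],o['finger_force'],o['contact_force'].round(1))
d=p[:2]-[435.3,111.2];print(np.hypot(*d),np.degrees(np.arctan2(d[1],d[0])))
c=snap('top','t12.png');W=world(c);i=c['image'][110:240,140:300];cv2.imwrite('pics/t12c.png',cv2.resize(i,(738,600),interpolation=cv2.INTER_CUBIC)[:,:,::-1])
```

```text
[622.39511249 140.07750244 127.55377673] 27.90437785605794 0.4613100830465555 [-0.6  0.4  0.1]
189.31056828973354 8.774173015491094
```

View pics/t12c.png

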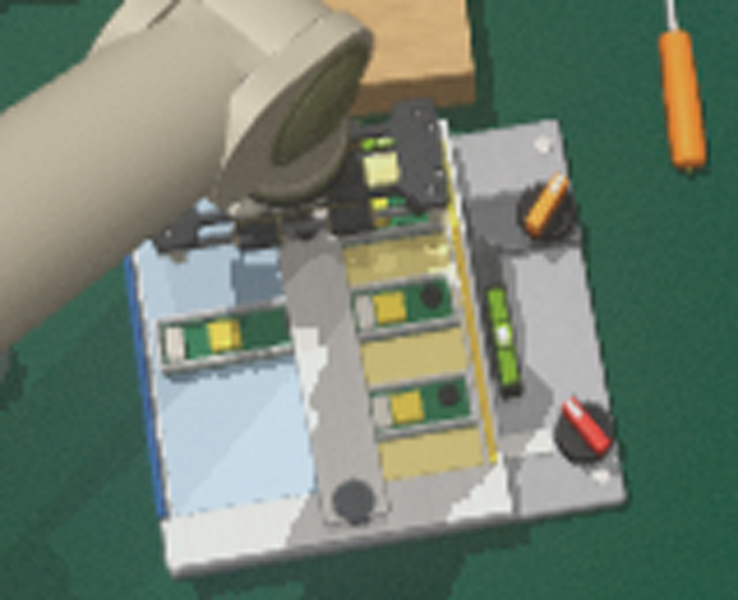

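The top crop shows the bar lying nearly along the divider. The grip slackened just at the catch, so I'll let the fingers close again and push the bar home.

{"method": "step_arm", "body": {
  "series": [
    {"travel": [0,0,0],"dr": [0,0,0]},
    {"travel": [0,0,0],"dr": [0,0,0]},
    {"travel": [0,0,0],"dr": [0,0,0]},
    {"travel": [0,0,0],"dr": [0,0,0]},
    {"travel": [0,0,0],"dr": [0,0,0]}
  ],
  "claw": -1,
  "newtons": 25
}}

```text
t: 41.7
position: [622.6, 141.3, 127.5]
ee_rot: [0.997, 0.073, -0.001, -0.002]
contact_force: [-4.0, 9.9, 5.3]
finger_gap: 17.6
finger_force: 25.0
```

{"method": "step_arm", "body": {
  "series": [
    {"travel": [0.001,-0.006,0],"dr": [0,0,0]},
    {"travel": [0.002,-0.012,0],"dr": [0,0,0]},
    {"travel": [0.003,-0.018,0],"dr": [0,0,0]},
    {"travel": [0.003,-0.018,0],"dr": [0,0,0]}
  ]
}}

```text
t: 42.1
position: [622.8, 140.9, 127.3]
ee_rot: [0.997, 0.075, -0.002, -0.006]
contact_force: [-7.7, 21.5, 9.8]
finger_gap: 17.5
finger_force: 25.0
```

{"method": "step_arm", "body": {
  "series": [
    {"travel": [-0.003,0.018,0],"dr": [0,0,0]},
    {"travel": [-0.003,0.018,0],"dr": [0,0,0]},
    {"travel": [-0.003,0.018,0],"dr": [0,0,0]}
  ]
}}

```text
t: 42.4
position: [622.7, 141.3, 127.5]
ee_rot: [0.997, 0.073, -0.001, -0.002]
contact_force: [-3.6, 9.9, 4.9]
finger_gap: 17.8
finger_force: 25.0
```

{"method": "step_arm", "body": {
  "series": [
    {"travel": [-0.003,0.018,0],"dr": [0,0,0]},
    {"travel": [-0.003,0.018,0],"dr": [0,0,0]},
    {"travel": [-0.003,0.018,0],"dr": [0,0,0]},
    {"travel": [-0.003,0.018,0.15],"dr": [0,0,0]},
    {"travel": [-0.003,0.018,0.35],"dr": [0,0,0]},
    {"travel": [-0.003,0.018,0.55],"dr": [0,0,0]},
    {"travel": [-0.1,-0.1,0.7],"dr": [0,0,0]},
    {"travel": [-0.2,-0.2,0.7],"dr": [0,0,0]},
    {"travel": [-0.2,-0.2,0.7],"dr": [0,0,0]},
    {"travel": [-0.2,-0.2,0.7],"dr": [0,0,0]}
  ],
  "claw": 0.1
}}

```text
t: 43.4
position: [573.3, 87.5, 303.2]
ee_rot: [0.997, 0.071, 0.0, -0.001]
contact_force: [-0.2, 1.0, -0.3]
finger_gap: 51.2
finger_force: 0.0
```

```bash
cat > k.py <<'E'
from h import *
o=status.get_obs();print(o['t'],o['position'])
def keeper(c):
    W=world(c);a=np.radians(8.2);R=np.array([[np.cos(a),np.sin(a)],[-np.sin(a),np.cos(a)]])
    d=(W[...,:2]-[564,130.7])@R.T;px,py=d[...,0],d[...,1];Z=W[...,2]
    for lo in range(-110,131,30):
        m=(px>lo)&(px<lo+15)&(abs(py)<45)&(Z>92)&(Z<103)
        if m.sum()>8:print('bar px',lo,m.sum(),'py',np.percentile(py[m],[2,98]).round(1),'z',np.median(Z[m]).round(1))
    m=(Z>120)&(Z<142)&(abs(py)<40)&(px>20)&(px<100)
    if m.any():print('peg',m.sum(),px[m].mean().round(1),py[m].mean().round(1))
c=snap('wrist','w13.png');plate(c);keeper(c);vials(c)
print('scene');s=snap('scene','s13.png');plate(s);keeper(s);vials(s)
E
python3 k.py
```

```text
43.4 [573.28652642  87.54408191 303.15436401]
plane n 6409 rms 0.74 z mid 61.2 cradle -0.0003 plate 0.0002
bar px -110 309 py [-19.3  15.3] z 96.6
bar px -80 276 py [-18.6   9.2] z 96.6
bar px -50 446 py [-19.1  23.6] z 96.6
bar px -20 464 py [-18.5  23.3] z 96.6
bar px 10 497 py [-18.9  23.3] z 96.6
bar px 40 445 py [-18.7  23.8] z 96.6
bar px 70 490 py [-18.8  23.5] z 96.4
bar px 100 176 py [-10.1  15.1] z 96.1
bar px 130 31 py [-0.8  5.4] z 95.5
peg 264 60.0 2.0
cradle(right) green 406 -60.5 3.9 mid -28.29 bubble 43 -28.85
plate(far) green 368 -80.0 -20.5 mid -50.25 bubble 57 -53.69
scene
plane n 1139 rms 1.77 z mid 61.8 cradle -0.0016 plate -0.0019
bar px -110 36 py [-21.2  19.3] z 96.8
bar px -80 40 py [-20.2  19.8] z 97.3
bar px -50 41 py [-18.6  20.5] z 96.7
bar px -20 48 py [-20.7  20.9] z 97.0
bar px 10 46 py [-19.4  21.8] z 97.0
bar px 40 37 py [-21.1  22.3] z 96.8
bar px 70 58 py [-19.7  20. ] z 96.8
bar px 100 15 py [-12.2   9.4] z 96.7
peg 37 62.8 0.4
cradle(right) green 49 -58.5 3.8 mid -27.37 bubble 4 -26.84
plate(far) green 47 -79.4 -22.0 mid -50.7 bubble 28 -52.89
```

View pics/w13.png

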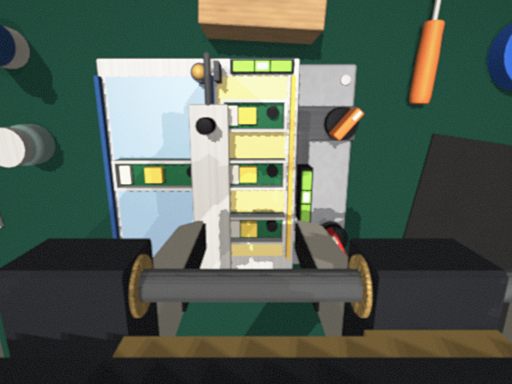

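The bar runs parallel to the divider, with edge py constant to 0.5 mm. Its tongue at (208,80) sits in the catch between the ball post at (198,72) and the black stop at (217,72). The plate is still level, all four cases are placed and the robot is clear.

```bash
python3 -c "
from workcell import hand_in;print(hand_in())"
```

```text
the job is handed in; nothing more can be done
None
```

The job is handed in: the plate is level both ways, the one long and three short cases lie in their rows, and the keeper bar is shut with its tongue in the catch. I saw the tongue in place and the bar against its stop, but had no direct reading of the click.

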